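Space the crossbars of a board carrier with a spacer gauge

TASK

Set the three crossbars of the preheater's board carrier at equal 40 mm gaps with the orange spacer gauge: draw the gauge out of the picking bin by its nose, lay it flat on the blue mat, let go and take it again by the rib on its back. Then step it along the row from the bar with the red knobs, which stays put: each time hook its lip behind the next bar and draw that bar along until the gauge's block meets the bar before it, without shifting that one. Finish with the gauge laid flat on the blue mat again, let go, and leave the other things on the bench where they are.

Things in the scene. Friction and masses are not known exactly. Their poses are not given: they have to be found in the camera images.
- gauge: Orange printed spacer gauge, 0.2 to 0.3 kg. Origin: under its block, below the middle of the rib; x along the block to the nose, z up when flat. Block: y -18 to 18 mm, x -45 (tail) to 105 (nose), 24 mm high, its lower 10 mm bevelled 6 mm inwards on the +y side. It starts in the lower picking bin, tail on the bin floor, nose poking 75 mm out over the bin's front lip, nose up about 0.27 rad.
- gauge_handle (a point): Centre of the rib to hold the gauge by, 53 mm above its origin along its z. Rib: 60 mm long (x), 24 mm wide (y), from z = 38 to 68 mm, standing on the roof (z 30 to 38, y -18 to 43, x -32 to 32 mm).
- gauge_nose (a point): Middle of the end face of the gauge's nose (x = 105, z = 12 mm in its frame). The nose is 36 mm wide and 24 mm high and is gripped across its sides.
- gauge_slot (a point): Middle of the slot's mouth (y = 26, z = 10 mm in the gauge's frame, axes as the gauge). The slot, y 18 to 34 mm, opens downwards between block and hook lip and drops over a 12 mm bar; its roof is 20 mm above this point. Lip: y 34 to 43, x -32 to 32 mm, flared 5 mm below z = 20. With the lip pulling one bar and the block's -y face on the bar before it, the gap is 40 mm.
- bin_mouth (a point): Middle of the top edge of the low front lip (24 mm high, 4 mm thick) of the bin with the gauge, in a fixed stack of grey picking bins; -x points out of the mouth, z up. The mouth is 102 mm wide inside; the bin above it starts 115 mm over the bench and 28 mm further back. The bin is 200 mm deep, its floor 4 mm above the bench.
- bar_a_top (a point): Middle of the top edge of the fixed crossbar (red knobs). The bar lies along x; +y points along the row to bars b and c. Each bar: aluminium web 12 mm wide, 20 mm high, top 120 mm above the bench, clear over x -100 to 100 mm between saddles. Knobs at x = -115 and 115 mm, up to 134 mm (red) or 123 mm (black) above the bench. Heater and its grille lie below 65 mm.
- bar_b_top (a point): The same point of the next crossbar (black knobs). It slides on two rods along y, always square to the row, takes about 5 N to slide and stays where it is left. It starts with a gap wider than 40 mm. A gap is the clear width between webs: 40 mm gap = 52 mm between these points.
- bar_c_top (a point): The same point of the outer crossbar (black knobs); slides likewise with about 5 N, and starts too far out.
- mat_centre (a point): Middle of the thin blue mat, 460 mm (x) by 440 mm (y), level with the bench; the carrier stands partly on it. The part in front of the bin mouth, between bins and carrier, is free to lay the gauge on.
- multimeter: Teal multimeter lying flat, 168 x 82 x 34 mm; leave alone.
- solder_spool: Metal solder spool standing, 54 mm across, 44 mm high; leave alone.
- screwdriver: Screwdriver with yellow handle, 170 mm long, lying; leave alone.
- circuit_board: Green circuit board lying flat, 165 x 100 mm; leave alone.
- flux_jar: Amber jar with black cap, 52 mm across, 50 mm high; leave alone.
- brush: Brush, 160 mm long, lying; leave alone.
Not all that is in view belongs to the job. Of the things that look like the gauge, the middle-sized one is meant.

How it is judged:
On the way, in this order (a step that is already met when the one before it is completed fails the run):
1. the gauge has been drawn out of the bin and lies flat on the blue mat, let go (height (world z) of gauge below 0.007 m and angle between gauge's own z axis and vertical below 0.06 rad and contact force between the fingers and gauge below 0.05 N and linear speed of gauge below 0.02 m/s and x of gauge in the frame of mat_centre between -0.23 and 0.23 m and y of gauge in the frame of mat_centre between -0.22 and 0.22 m and x of gauge in the frame of bin_mouth below -0.045 m), for 0.2 s.
2. bar b stands 40 mm (within 3 mm) from bar a with the gauge down in the gap between them (y of bar_b_top in the frame of bar_a_top between 0.049 and 0.055 m and y of gauge in the frame of bar_a_top between 0.02 and 0.031 m and z of gauge in the frame of bar_a_top below -0.02 m), for 0.2 s.
3. bar c stands 40 mm (within 3 mm) from bar b with the gauge down in the gap between them, bar b still right (y of bar_b_top in the frame of bar_a_top between 0.049 and 0.055 m and y of bar_c_top in the frame of bar_b_top between 0.049 and 0.055 m and y of gauge in the frame of bar_b_top between 0.02 and 0.031 m and z of gauge in the frame of bar_b_top below -0.02 m), for 0.2 s.
At the end, for the whole second after the job is handed in: Both gaps between the three crossbars are 40 mm, each within 3 mm, and the gauge lies flat (within 0.06 rad), let go and still on the blue mat (y of bar_b_top in the frame of bar_a_top between 0.049 and 0.055 m and y of bar_c_top in the frame of bar_b_top between 0.049 and 0.055 m and height (world z) of gauge below 0.007 m and angle between gauge's own z axis and vertical below 0.06 rad and contact force between the fingers and gauge below 0.05 N and linear speed of gauge below 0.02 m/s and x of gauge in the frame of mat_centre between -0.23 and 0.23 m and y of gauge in the frame of mat_centre between -0.22 and 0.22 m); the robot touches nothing.
It fails at once if another thing on the bench is moved by more than 30 mm (distance of any of multimeter, solder_spool, screwdriver, circuit_board, flux_jar, brush from where it was at the start of the episode above 0.03 m).
It also fails if it takes over 72 s, if anything falls off the work surface, if the arm or the gripper's body presses on something with over 40 N, if the wrist force passes 120 N, or if a joint passes its speed limit or range.

ROBOT

A 7-joint arm with a two-finger parallel gripper is mounted at the origin on the work surface. World frame = base frame: x ahead of the robot, y to its left, z up, the work surface at z = 0. Lengths are in m, angles in rad, forces in N, time in s.
With the tool pointing down it reaches from about 0.35 to 0.9 m from the base axis. Payload 7.2 kg.
Tool frame: the origin (TCP) lies midway between the tips of the shut fingers; the grasp point (between the pads) lies 19 mm behind it; y points along the fingers, z is the direction in which the jaws open and shut, and the axes are right-handed (so a half turn about y gives the same grasp; the last joint's range is limited). The gripper opens to 85 mm and grips with 20 to 120 N. Pads are 22 mm wide; open, the fingers measure 114 mm over their backs; the gripper's body (76 mm by 85 mm) begins 54 mm behind the grasp point. The pads swing forward as they close: fully open they stand 13 mm farther back than shut.
Start: joints at [1.234, 0.411, -0.013, 1.596, 0.006, 1.134, -0.082], TCP at [0.166, -0.603, 0.231] pointing down, gripper open.
Joint ranges: [-2.95, 2.95], [-0.29, 1.99], [-1.47, 1.44], [0.14, 2.54], [-1.03, 4.17], [0.13, 1.85], [-2.86, 2.86]. Speed limits (rad/s): [2.39, 2.39, 3.01, 3.01, 3.14, 3.14, 3.14].

INTERFACE

Orientations are given as a rotation vector (axis times angle).
In Python, from plant import get_state, cams, ticket gives the robot as it stands. The module is installed in compiled form; this text tells all that it offers.
- The arm moves only by the shell command python3 -m handwheel 'ROWS' [OPENING] [FORCE]. ROWS is JSON, a list of rows, each a list of 2 entries, a list of its own where there are three numbers: the shift along the tool's x, y, z each as a share of 30 mm, from -1 to 1, then the turn about the tool's y as a share of 5 degrees, from -1 to 1. A call has 1 to 20 rows; each row shifts and turns the pose as measured when the row begins, along the tool's axes as they then stand; what a row does not reach is not made up. A row lasts 1/10 s, in which the tool goes at most 50 mm and 8.59 degrees, less where a joint would pass 70% of its speed; a pose out of reach is approached as far as the arm can. A call with a number of a shift or a turn outside -1 to 1 is refused whole. A call with a gripper value outside its range is refused whole. OPENING is the gripper's target within -1 to 1 (fully open at 1, half-way at 0, shut at -1), set as the call begins (- or left out, the last holds). The fingers move at their own pace and stop on an object; FORCE is the grip in N (left out, the last holds). Time passes only in rows, so rows that do not move let the fingers close. It gives the time, the measured TCP pose, the force and the opening at its end, in the units of the state.
- get_state(): the state, without advancing time (a new reading comes with each control period).
- cams.capture(name): name is "side" or "top" or "wrist"; returns the picture (384x512x3 uint8, red, green, blue); there is no depth.
- cams.get_calibration(name): a dict with "vertical_fov" (degrees; the focal length in pixels is half the picture's height over the tangent of half this angle, whatever the lens; pixels are square), "cx", "cy" (the principal point, pixels), "eye" and "rotation" of the camera in the world; the wrist camera has in their place "mount" (4x4, takes a point from camera to tool coordinates, whose origin is the TCP and whose axes are the tool frame's). Camera axes: x right, y up, looking along -z (the intrinsics and any distortion apply to the point x, -y, -z); pixel columns grow to the right and rows downward; lengths in m; the calibration is good to about 2 mm. The wrist camera is an equidistant fisheye: a pixel r from the principal point sees the ray r / f radians off the axis. A picture is of the moment at which its call begins: read the wrist's pose just before it. get_calibration takes no time and is no camera call.
- ticket.close_job(): hands the job in, once; it reports no verdict.
The state is a dict: "time": time; "qpos": joint angles; "dq": joint speeds; "joint_efforts": joint torques, N m; "tool_pos": TCP position; "tcp_rot": TCP orientation; "contact_force": force on the tool from outside, world axes, zero at the start; "ft_torque": the same for the moment, N m; "grip_width": finger opening in m.
Only numpy, scipy, OpenCV 4.12 (cv2) and the standard library are available. Lean on these libraries where they do the work, as an engineer would, in place of code of your own. Each camera call takes 0.05 s, during which the arm holds its last target.

## Working session

There is one attempt and no reset: what is moved stays moved. The work goes in short steps, Python scripts to look and compute and a shell command to move; the robot and the scene stay as the last step left them, time stands still between calls to the robot, and variables do not carry over. Pictures are saved under pics/ and viewed, and the job is handed in when it is done.

```bash
mkdir -p pics; ls
python3 - <<'E'
from plant import get_state, cams, ticket
import cv2,numpy as np
s=get_state(); print({k:np.round(v,4).tolist() for k,v in s.items()})
for n in ["side","top","wrist"]:
    c=cams.get_calibration(n); print(n,{k:np.round(v,4).tolist() for k,v in c.items() if not isinstance(v,str)})
    im=cams.capture(n); cv2.imwrite(f"pics/{n}0.png",im[:,:,::-1])
E
```

```text
pics
{'time': 0.0, 'qpos': [1.2338, 0.4119, -0.0127, 1.597, 0.0056, 1.1343, -0.0822], 'dq': [-0.0004, 0.0006, -0.0001, -0.0009, 0.001, 0.0003, 0.0012], 'joint_efforts': [0.0001, -60.0628, 0.6821, -29.9408, 0.0138, 0.0106, -0.0], 'tool_pos': [0.1658, -0.6021, 0.2304], 'tcp_rot': [-0.2814, 2.0795, -2.0762], 'contact_force': [-0.3535, -0.4773, 0.145], 'ft_torque': [0.0037, 0.016, -0.0067], 'grip_width': 0.0857}
side {'vertical_fov': 43.0361, 'cx': 254.6599, 'cy': 194.1828, 'eye': [0.0384, 0.9816, 1.1495], 'rotation': [0.2078, -1.053, -2.5292]}
top {'vertical_fov': 55.9047, 'cx': 260.0399, 'cy': 195.4807, 'eye': [0.3712, 0.0033, 1.2245], 'rotation': [0.0694, -0.0697, -1.5487]}
wrist {'vertical_fov': 65.7065, 'cx': 260.2483, 'cy': 193.2352, 'mount': [[-0.0007, -0.9577, -0.2878, -0.0728], [0.0003, 0.2878, -0.9577, -0.1421], [1.0, -0.0008, 0.0001, 0.0002], [0.0, 0.0, 0.0, 1.0]]}
```

View pics/side0.png

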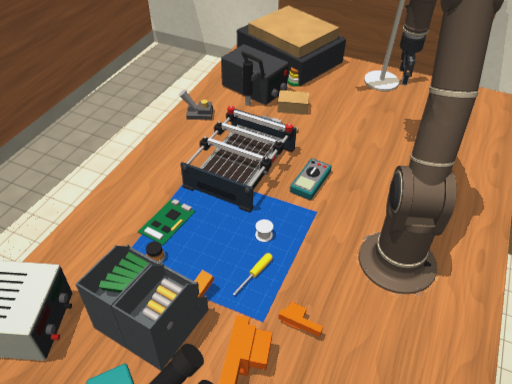

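View pics/top0.png

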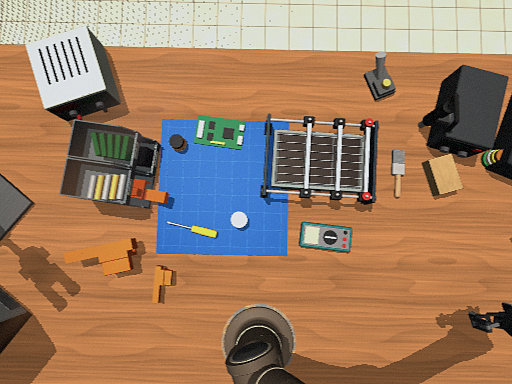

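View pics/wrist0.png

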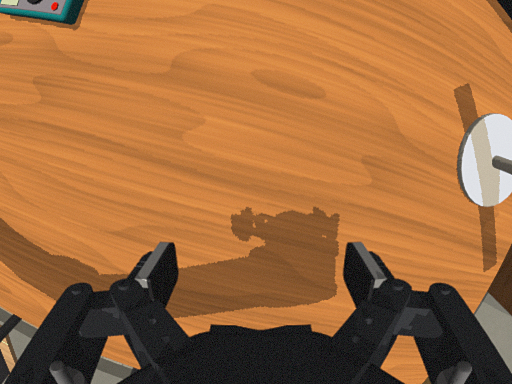

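Orange candidates in the top view are the bin piece (150,195), a big one (105,253) and a small one (162,283). The one in the bin is the middle-sized piece, and only it pokes out over a bin lip. I'll check this in an enlarged crop.

```bash
cat > h.py <<'E'
import numpy as np, cv2
from scipy.spatial.transform import Rotation as R
from plant import get_state, cams
def cal(n):
    c=cams.get_calibration(n); c['f']=192/np.tan(np.radians(c['vertical_fov'])/2)
    r=np.array(c['rotation']) if 'rotation' in c else None
    if r is not None: c['R']=R.from_rotvec(r).as_matrix() if r.size==3 else r
    return c
def ray(n,u,v,s=None):
    c=cal(n); x=u-c['cx']; y=v-c['cy']
    if n=='wrist':
        r=np.hypot(x,y); th=r/c['f']; d=np.array([np.sin(th)*x/max(r,1e-9),-np.sin(th)*y/max(r,1e-9),-np.cos(th)])
        s=s or get_state(); Rt=R.from_rotvec(s['tcp_rot']).as_matrix(); M=np.array(c['mount'])
        return Rt@M[:3,3]+np.array(s['tool_pos']), Rt@M[:3,:3]@d
    d=np.array([x,-y,-c['f']]); return np.array(c['eye']), c['R']@d
def plane(n,u,v,z,s=None):
    o,d=ray(n,u,v,s); return o+d*(z-o[2])/d[2]
def proj(n,p,s=None):
    c=cal(n); p=np.array(p,float)
    if n=='wrist':
        s=s or get_state(); Rt=R.from_rotvec(s['tcp_rot']).as_matrix(); M=np.array(c['mount'])
        q=M[:3,:3].T@(Rt.T@(p-s['tool_pos'])-M[:3,3]); x,y,z=q[0],-q[1],-q[2]
        rr=np.hypot(x,y); th=np.arctan2(rr,z); return np.array([c['cx']+c['f']*th*x/rr,c['cy']+c['f']*th*y/rr])
    q=c['R'].T@(p-c['eye']); return np.array([c['cx']+c['f']*q[0]/-q[2],c['cy']-c['f']*q[1]/-q[2]])
def show(s=None):
    s=s or get_state(); m=R.from_rotvec(s['tcp_rot']).as_matrix()
    print('t',round(s['time'],2),'p',np.round(s['tool_pos'],4),'x',np.round(m[:,0],3),'y',np.round(m[:,1],3),'z',np.round(m[:,2],3),'F',np.round(s['contact_force'],1),'w',round(s['grip_width'],4))
    return s,m
def crop(n,im,x0,y0,x1,y1,k,name):
    cv2.imwrite('pics/'+name,cv2.resize(im[y0:y1,x0:x1,::-1],None,fx=k,fy=k,interpolation=cv2.INTER_CUBIC))
def go(p,yawdeg=0,rows=None):
    "shares for a shift to world point p, turn about tool y"
    s,m=show(); d=m.T@(np.array(p)-s['tool_pos'])
    print('tool shift mm',np.round(d*1000,1),'shares tot',np.round(d/0.03,2),'turn shares',yawdeg/5)
E
python3 - <<'E'
from h import *
show()
im=cv2.imread('pics/top0.png')[:,:,::-1]
crop('top',im,50,110,180,310,3,'a.png') if 0 else None
crop('top',im,50,115,250,305,3.1,'a.png')
crop('top',im,255,105,385,215,5,'b.png')
im=cv2.imread('pics/side0.png')[:,:,::-1]
crop('side',im,70,230,330,384,3,'c.png')
E
```

```text
t 0.15 p [ 0.1659 -0.6022  0.2306] x [-0.964 -0.266  0.   ] y [-0.     0.001 -1.   ] z [ 0.266 -0.964 -0.001] F [ 0.3 -0.3 -0.9] w 0.0854
```

View pics/a.png

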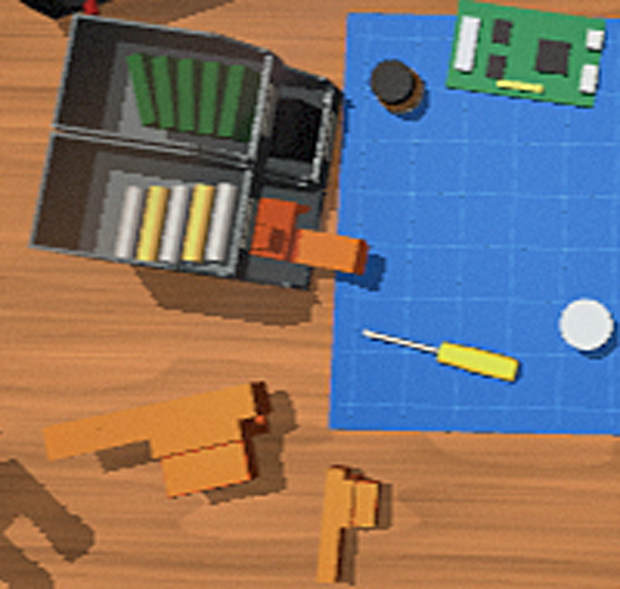

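View pics/b.png

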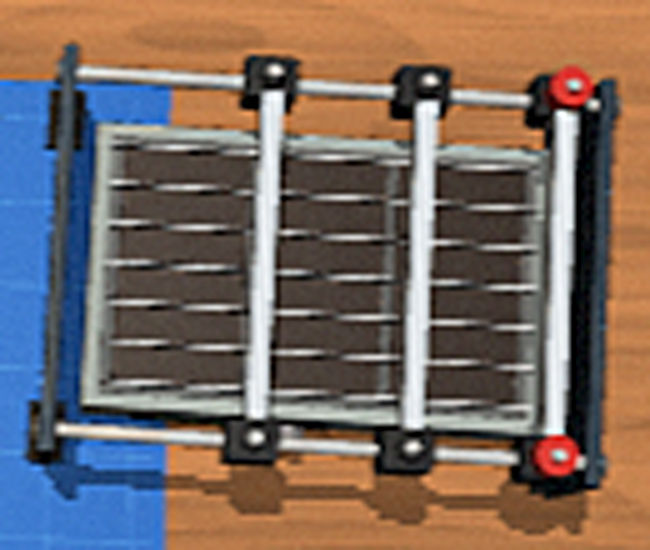

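View pics/c.png

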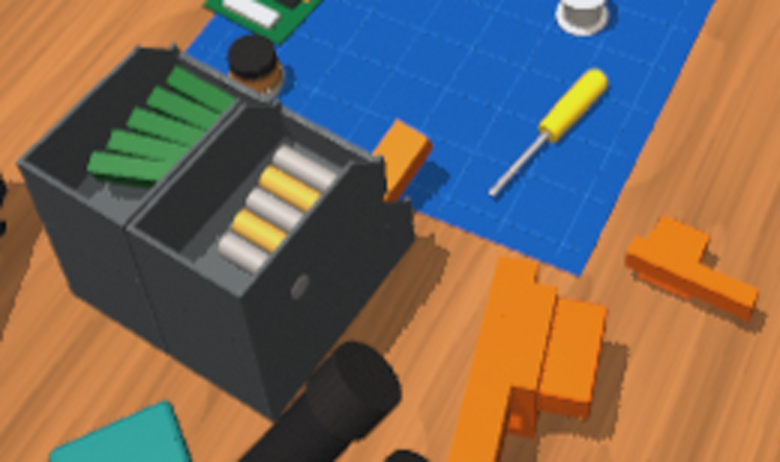

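Run:
```python
from h import *
f=lambda c,k,x,y:(c[0]+x/k,c[1]+y/k)
B=(255,105)
for nm,a,b,z in [('aweb',(567,110),(553,435),.12),('aknob',(571,87),(557,455),.134),('bknob',(430,80),(411,447),.123),('cknob',(273,71),(257,437),.123),('bweb',(428,100),(411,430),.12),('cweb',(272,90),(257,420),.12)]:
    p=plane('top',*f(B,5,*a),z);q=plane('top',*f(B,5,*b),z);d=p-q
    print(nm,np.round((p+q)/2,4),'len',round(np.linalg.norm(d),4),'yaw',round(np.degrees(np.arctan2(d[1],d[0])),1))
A=(50,115)
for nm,p,z in [('noseR',(368,240),.067),('noseL',(362,275),.067),('ml',(297,262),.048),('mu',(305,230),.048),('matTL',(349,14),0),('matBL',(331,430),0)]:
    print(nm,np.round(plane('top',*f(A,3.1,*p),z),4))
# nose from side/top: end centre
print(plane('top',287,256,0),plane('top',157,119,0))
```

```text
aweb [ 0.5891 -0.3244  0.12  ] len 0.2041 yaw -2.7
aknob [ 0.5875 -0.3227  0.134 ] len 0.2282 yaw -2.5
bknob [ 0.5925 -0.2374  0.123 ] len 0.2301 yaw -2.8
cknob [ 0.5964 -0.1414  0.123 ] len 0.2295 yaw -1.9
bweb [ 0.592  -0.2375  0.12  ] len 0.2074 yaw -2.8
cweb [ 0.5962 -0.1415  0.12  ] len 0.2074 yaw -2.0
noseR [0.478  0.2977 0.067 ]
noseL [0.4416 0.3023 0.067 ]
ml [0.455  0.3762 0.048 ]
mu [0.489  0.3694 0.048 ]
matTL [0.7371 0.3469 0.    ]
matBL [0.2773 0.3458 0.    ]
[ 0.27879916 -0.09032323  0.        ] [0.73851278 0.36631709 0.        ]
```

Confirmed: the bin piece is the middle of the three sizes, and its nose end is at about (168,198) in the top view. I'll arc over to it.

```bash
python3 -m handwheel '[[[-1,0,0],-1],[[-1,0,0],-1],[[-1,0,0],-1],[[-1,0,0],-1],[[-1,0,0],-1],[[-1,0,0],-1],[[-1,0,0],-1],[[-1,0,0],-1],[[-1,0,0],-1],[[-1,0,0],-1],[[-1,0,0],-1],[[-1,0,0],-1],[[-1,0,0],-1]]' 1; python3 -c "
from h import *
go([0.44,0.24,0.23])"
```

```text
time: 1.45
tool_pos: [0.4364, -0.3107, 0.2286]
tcp_rot: [-1.167, 1.27, -1.263]
contact_force: [-0.0, 0.4, 0.2]
grip_width: 0.0855
t 1.45 p [ 0.4364 -0.3107  0.2286] x [-0.079 -0.997 -0.006] y [ 0.     0.006 -1.   ] z [ 0.997 -0.079 -0.   ] F [-0.   0.4  0.2] w 0.0855
tool shift mm [-549.2    1.6  -39.9] shares tot [-18.31   0.05  -1.33] turn shares 0.0
```

```bash
python3 -m handwheel '[[[-1,0,0],0],[[-1,0,0],0],[[-1,0,0],0],[[-1,0,0],0],[[-1,0,0],0],[[-1,0,0],0],[[-1,0,0],0],[[-1,0,0],0],[[-1,0,0],0],[[-1,0,0],0],[[-1,0,0],0],[[-1,0,0],0],[[-1,0,0],0],[[-1,0,0],0],[[-1,0,-0.1],0.2],[[-1,0,-0.1],0.2],[[-1,0,-0.1],0.2],[[-0.8,0,-0.1],0],[[-0.4,0,-0.1],0],[[0,0,0],0]]'
python3 - <<'E'
from h import *
s,m=show()
im=cams.capture('wrist'); cv2.imwrite('pics/w1.png',im[:,:,::-1])
im=cams.capture('side'); crop('side',im,100,200,356,384,3,'s1.png')
print(proj('wrist',[.46,.3,.0556],s),proj('side',[.46,.3,.0556]))
E
```

```text
time: 3.45
tool_pos: [0.4377, 0.2934, 0.2344]
tcp_rot: [-1.183, 1.235, -1.229]
contact_force: [-0.3, -0.4, 0.0]
grip_width: 0.0852
t 3.45 p [0.4377 0.2934 0.2344] x [-0.034 -0.999 -0.009] y [ 0.005  0.009 -1.   ] z [ 0.999 -0.034  0.005] F [-0.3 -0.4  0. ] w 0.0852
[279.85968636 167.95132422] [210.79497953 271.48767685]
```

View pics/w1.png

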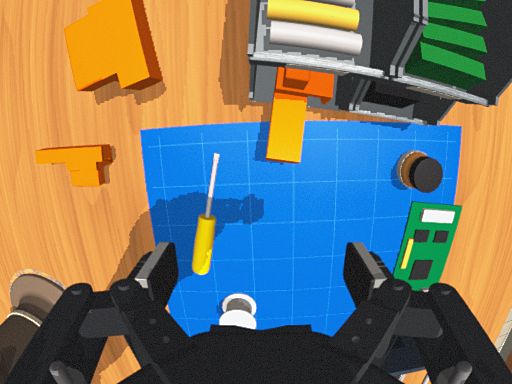

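View pics/s1.png

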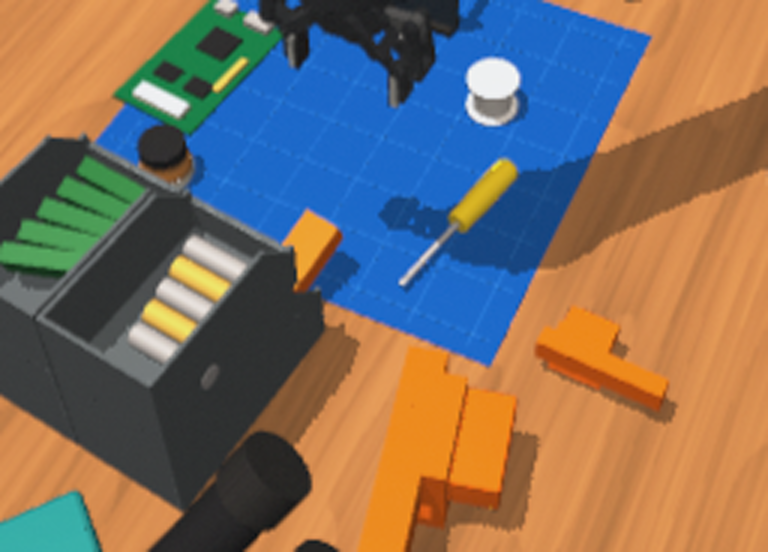

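Run:
```python
from h import *
im=cv2.imread('pics/w1.png')[:,:,::-1]
crop('w',im,225,50,355,180,5,'w1c.png')
s=get_state()
```

```text
(no output)
```

View pics/w1c.png

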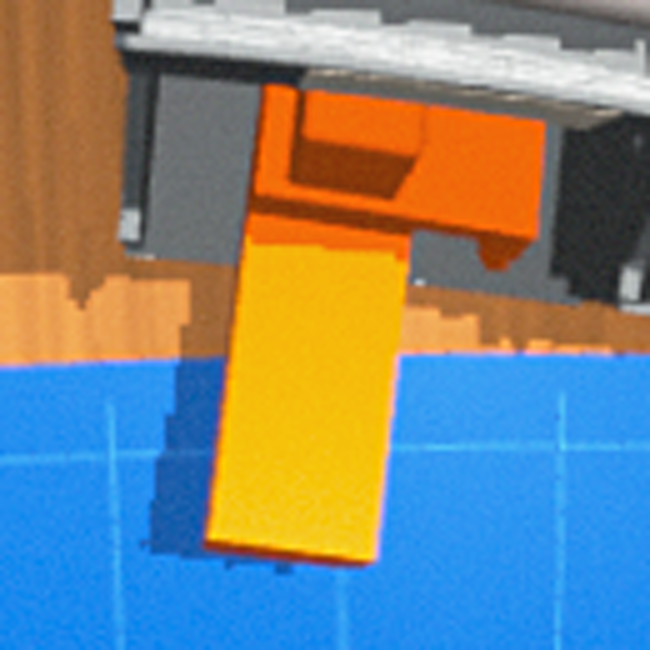

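Run:
```python
from h import *
s=get_state()
W=lambda x,y,z:plane('wrist',225+x/5,50+y/5,z,s)
a,b=W(208,543,.067),W(378,560,.067)
c,d=W(243,240,.050),W(408,250,.050)
for p in (a,b,c,d): print(np.round(p,4))
print('width',np.linalg.norm(a-b),'mid',(a+b)/2)
v=(a+b)/2-(c+d)/2; print('yaw',np.degrees(np.arctan2(v[1],v[0])), 'edge yaw',np.degrees(np.arctan2((b-a)[1],(b-a)[0])))
# triangulate
for wp,sp in (((208,543),(340,238)),((378,560),(308,210))):
    o1,d1=ray('wrist',225+wp[0]/5,50+wp[1]/5,s); o2,d2=ray('side',100+sp[0]/3,200+sp[1]/3)
    A=np.array([d1,-d2]).T; t=np.linalg.lstsq(A,o2-o1,rcond=None)[0]; print(np.round(o1+t[0]*d1,4),np.round(o2+t[1]*d2,4))
```

```text
[0.4466 0.3101 0.067 ]
[0.4826 0.3053 0.067 ]
[0.4567 0.3742 0.05  ]
[0.4928 0.3714 0.05  ]
width 0.03641206569000422 mid [0.46460164 0.30772522 0.067     ]
yaw -98.88176764289378 edge yaw -7.585014103697039
[0.4472 0.3045 0.0337] [0.4499 0.3066 0.0333]
[0.4848 0.3024 0.0511] [0.4844 0.3021 0.0511]
```

```bash
python3 -m handwheel '[[[-0.45,0,0.45],0.65],[[-0.45,0,0.45],0.6],[[0,0,0],0],[[0,0,0],0]]'; python3 -c "
from h import *
go([0.466,0.320,0.031]);s,m=show();print(np.degrees(np.arctan2(m[1,2],m[0,2])))"
```

```text
time: 3.95
tool_pos: [0.4699, 0.3095, 0.2343]
tcp_rot: [-1.126, 1.32, -1.323]
contact_force: [-0.3, 0.5, -0.7]
grip_width: 0.0855
t 3.95 p [0.4699 0.3095 0.2343] x [-0.154 -0.988 -0.003] y [ 0.006  0.003 -1.   ] z [ 0.988 -0.154  0.005] F [-0.3  0.5 -0.7] w 0.0855
tool shift mm [ -9.1 203.3  -6.6] shares tot [-0.3   6.78 -0.22] turn shares 0.0
t 3.95 p [0.4699 0.3095 0.2343] x [-0.154 -0.988 -0.003] y [ 0.006  0.003 -1.   ] z [ 0.988 -0.154  0.005] F [-0.3  0.5 -0.7] w 0.0855
-8.881240487714015
```

```bash
python3 -m handwheel '[[[-0.1,0.9,-0.07],0],[[-0.1,0.9,-0.07],0],[[-0.1,0.9,-0.07],0],[[0,0.9,0],0],[[0,0.9,0],0],[[0,0.9,0],0],[[0,0.6,0],0],[[0,0.4,0],0],[[0,0.25,0],0],[[0,0,0],0]]'
python3 - <<'E'
from h import *
go([0.466,0.320,0.031])
im=cams.capture('wrist'); cv2.imwrite('pics/w2.png',im[:,:,::-1])
E
```

```text
time: 4.95
tool_pos: [0.467, 0.3065, 0.0307]
tcp_rot: [-1.126, 1.314, -1.329]
contact_force: [-0.3, -0.7, 0.3]
grip_width: 0.0854
t 4.95 p [0.467  0.3065 0.0307] x [-0.155 -0.988  0.001] y [ 0.01  -0.003 -1.   ] z [ 0.988 -0.155  0.01 ] F [-0.3 -0.7  0.3] w 0.0854
tool shift mm [-13.2  -0.4  -3.1] shares tot [-0.44 -0.01 -0.1 ] turn shares 0.0
```

View pics/w2.png

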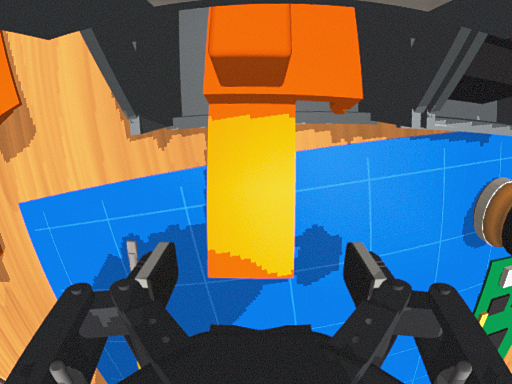

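```bash
python3 -m handwheel '[[[-0.45,0,-0.08],0],[[0,0,0],0]]'; python3 -m handwheel '[[[0,0,0],0],[[0,0,0],0],[[0,0,0],0],[[0,0,0],0],[[0,0,0],0],[[0,0,0],0]]' -1 40;  python3 - <<'E'
from h import *
show()
im=cams.capture('wrist'); cv2.imwrite('pics/w3.png',im[:,:,::-1])
E
```

```text
time: 5.2
tool_pos: [0.4681, 0.3223, 0.0332]
tcp_rot: [-1.121, 1.314, -1.328]
contact_force: [-0.4, 0.3, 0.7]
grip_width: 0.0853
time: 5.8
tool_pos: [0.4688, 0.324, 0.035]
tcp_rot: [-1.118, 1.312, -1.327]
contact_force: [0.6, 1.2, 0.2]
grip_width: 0.0354
t 5.8 p [0.4688 0.324  0.035 ] x [-0.154 -0.988 -0.004] y [ 0.016  0.002 -1.   ] z [ 0.988 -0.154  0.015] F [0.6 1.2 0.2] w 0.0354
```

View pics/w3.png

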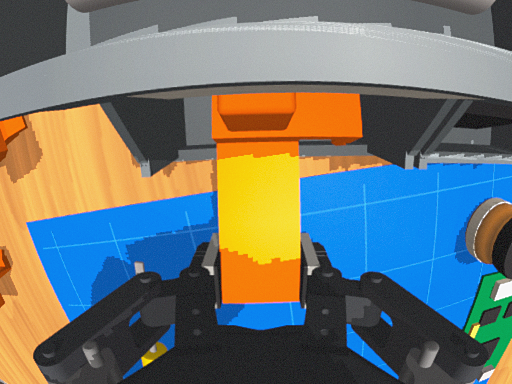

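```bash
python3 -m handwheel '[[[0.5,-0.15,0],0],[[0.8,-0.24,0],0],[[0.8,-0.24,0],0],[[0.8,-0.24,0],0],[[0.8,-0.3,0],0],[[0,0,0],0]]' - 40
python3 - <<'E'
from h import *
go([0.52,0.13,0.08])
im=cams.capture('wrist'); cv2.imwrite('pics/w4.png',im[:,:,::-1])
im=cams.capture('side'); crop('side',im,100,150,356,334,3,'s4.png')
E
```

```text
time: 6.45
tool_pos: [0.4471, 0.2047, 0.0686]
tcp_rot: [-1.128, 1.313, -1.329]
contact_force: [0.2, 1.4, -2.4]
grip_width: 0.0356
t 6.45 p [0.4471 0.2047 0.0686] x [-0.154 -0.988  0.003] y [ 0.01  -0.004 -1.   ] z [ 0.988 -0.154  0.01 ] F [ 0.2  1.4 -2.4] w 0.0356
tool shift mm [ 62.6 -10.4  83.6] shares tot [ 2.09 -0.35  2.79] turn shares 0.0
```

View pics/w4.png

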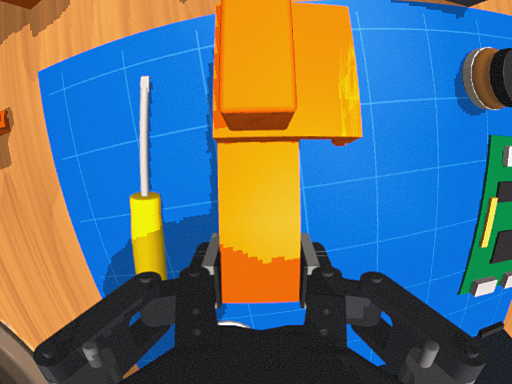

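View pics/s4.png

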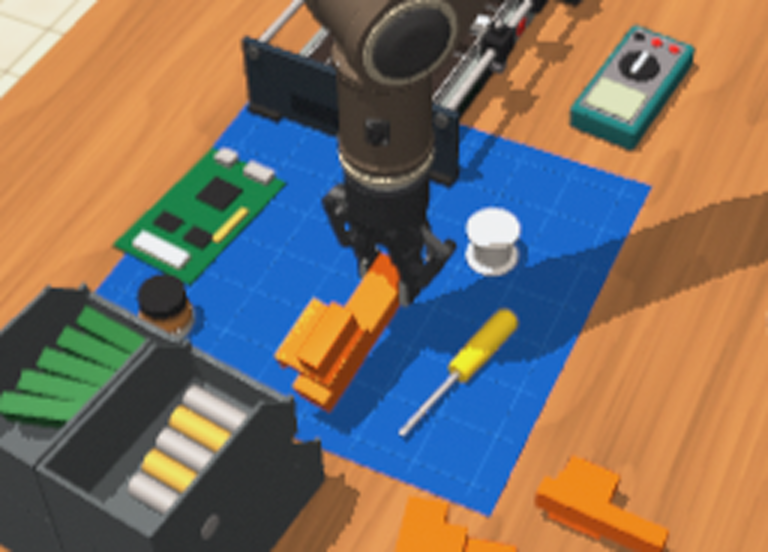

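```bash
python3 -m handwheel '[[[0.5,0,0.7],0],[[0.5,0,0.7],0],[[0.4,0.3,0.7],0],[[0.3,0.4,0.5],0],[[0,0.4,0],0],[[0,0.4,0],0],[[0,0.3,0],0],[[0,0,0],0]]' - 20
python3 - <<'E'
from h import *
show()
im=cams.capture('side'); crop('side',im,100,150,356,334,3,'s5.png')
E
```

```text
time: 7.35
tool_pos: [0.5182, 0.1496, 0.0104]
tcp_rot: [-1.129, 1.31, -1.318]
contact_force: [1.3, -2.3, 2.4]
grip_width: 0.0353
t 7.35 p [0.5182 0.1496 0.0104] x [-0.145 -0.989 -0.003] y [ 0.009  0.001 -1.   ] z [ 0.989 -0.145  0.009] F [ 1.3 -2.3  2.4] w 0.0353
```

View pics/s5.png

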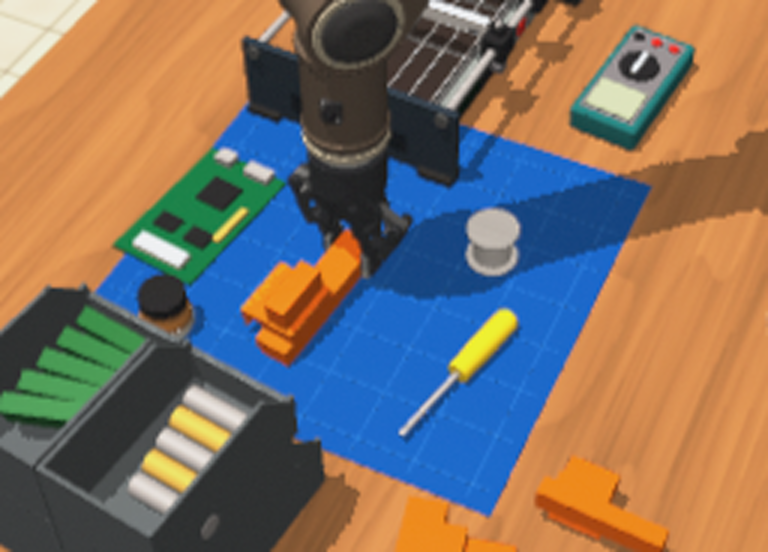

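```bash
python3 -m handwheel '[[[0,0.2,0],0],[[0,0.15,0],0],[[0,0,0],0]]'; python3 -m handwheel '[[[0,0,0],0],[[0,0,0],0],[[0,0,0],0],[[0,0,0],0]]' 0.3;python3 -m handwheel '[[[0,-0.5,0],0],[[0,-0.8,0],0],[[0,-1,0],0],[[-0.5,-1,0],0],[[-1,-1,0],0],[[-0.8,0,0],0],[[0,0,0],0]]' 0.5
python3 - <<'E'
from h import *
show()
im=cams.capture('side'); crop('side',im,100,150,356,334,3,'s6.png')
s=get_state()
im=cams.capture('wrist'); cv2.imwrite('pics/w6.png',im[:,:,::-1])
np.save('s6.npy',s,allow_pickle=True)
E
```

```text
time: 7.7
tool_pos: [0.5186, 0.151, 0.001]
tcp_rot: [-1.128, 1.307, -1.317]
contact_force: [0.3, -2.8, 1.4]
grip_width: 0.0355
time: 8.1
tool_pos: [0.5181, 0.1532, 0.0014]
tcp_rot: [-1.127, 1.306, -1.313]
contact_force: [0.2, -0.3, 0.9]
grip_width: 0.0555
time: 8.8
tool_pos: [0.5256, 0.2234, 0.1425]
tcp_rot: [-1.125, 1.307, -1.312]
contact_force: [0.2, -0.8, -0.8]
grip_width: 0.064
t 8.8 p [0.5256 0.2234 0.1425] x [-0.14  -0.99  -0.008] y [ 0.012  0.007 -1.   ] z [ 0.99  -0.14   0.011] F [ 0.2 -0.8 -0.8] w 0.064
```

View pics/s6.png

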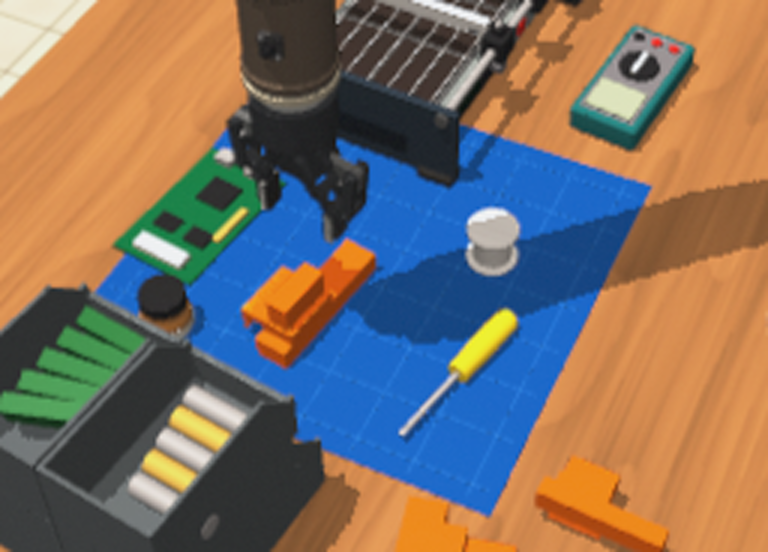

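View pics/w6.png

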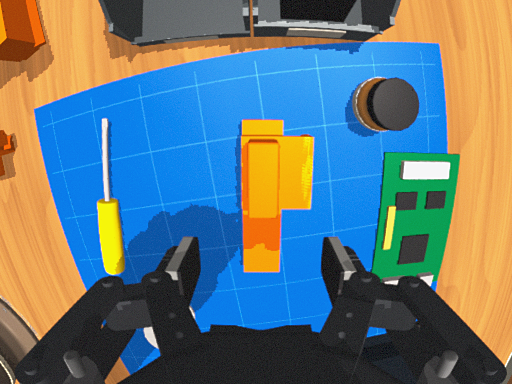

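Run:
```python
from h import *
im=cv2.imread('pics/w6.png')[:,:,::-1]
crop('w',im,220,100,340,290,3.2,'w6c.png')
```

```text
(no output)
```

View pics/w6c.png

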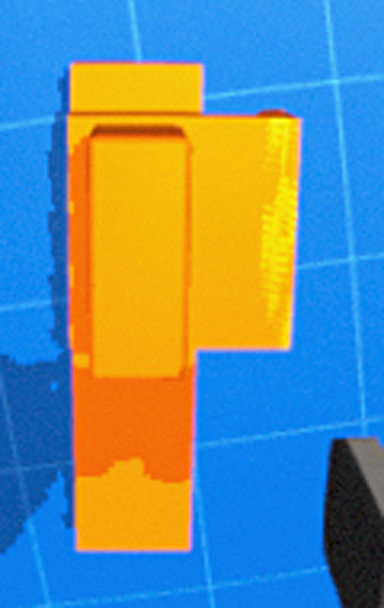

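Run:
```python
from h import *
s=np.load('s6.npy',allow_pickle=True).item()
W=lambda x,y,z:plane('wrist',220+x/3.2,100+y/3.2,z,s)
r=np.array([W(92,135,.068),W(188,135,.068),W(93,377,.068),W(185,377,.068)]); print(np.round(r,4)); c=r.mean(0); print('rib',np.round(c,4))
n=(W(76,550,.024)+W(190,550,.024))/2; t=(W(70,65,.024)+W(202,65,.024))/2
v=n-t;u=v/np.linalg.norm(v); print('len',np.linalg.norm(v),'yaw',np.degrees(np.arctan2(v[1],v[0])),'origin',np.round(n-u*.105,4),np.round(t+u*.045,4))
v=r[2]+r[3]-r[0]-r[1]; print(np.linalg.norm(v)/2,np.degrees(np.arctan2(v[1],v[0])))
go([c[0],c[1],.1]);m=R.from_rotvec(s['tcp_rot']).as_matrix();print(np.degrees(np.arctan2(m[1,0],m[0,0])))
```

```text
[[0.5248 0.2699 0.068 ]
 [0.5465 0.2669 0.068 ]
 [0.5162 0.2117 0.068 ]
 [0.5384 0.2084 0.068 ]]
rib [0.5315 0.2392 0.068 ]
len 0.14966966065129492 yaw -98.31209935060713 origin [0.5311 0.2385 0.024 ] [0.5311 0.2382 0.024 ]
0.05895061786844554 -98.1393141985843
t 8.9 p [0.5257 0.2202 0.1414] x [-0.142 -0.99  -0.006] y [ 0.011  0.004 -1.   ] z [ 0.99  -0.142  0.011] F [0.3 0.1 0.9] w 0.0638
tool shift mm [-19.4  41.5   2.6] shares tot [-0.65  1.38  0.09] turn shares 0.0
-98.10761657646836
```

```bash
python3 -m handwheel '[[[-0.6,0.5,0.1],0],[[0,0.7,0],0],[[0,0.7,0],0],[[0,0.6,0],0],[[0,0.3,0],0],[[0,0.2,0],0],[[0,0,0],0]]' 0.3 ; python3 -c "
from h import *
go([.5311,.2385,.041])"
```

```text
time: 9.6
tool_pos: [0.5318, 0.2277, 0.0475]
tcp_rot: [-1.131, 1.312, -1.325]
contact_force: [0.6, 1.2, 0.6]
grip_width: 0.0559
t 9.6 p [0.5318 0.2277 0.0475] x [-0.15  -0.989  0.002] y [ 0.007 -0.004 -1.   ] z [ 0.989 -0.15   0.008] F [0.6 1.2 0.6] w 0.0559
tool shift mm [-10.6   6.4  -2.4] shares tot [-0.35  0.21 -0.08] turn shares 0.0
```

```bash
python3 -m handwheel '[[[-0.3,0.15,-0.05],0],[[-0.05,0.08,0],0],[[0,0,0],0]]'; python3 -m handwheel '[[[0,0,0],0],[[0,0,0],0],[[0,0,0],0],[[0,0,0],0],[[0,0,0],0]]' -1 100
python3 - <<'E'
from h import *
go([.5311,.2385,.041])
s=get_state();np.save('s7.npy',s,allow_pickle=True)
im=cams.capture('wrist'); cv2.imwrite('pics/w7.png',im[:,:,::-1])
E
```

```text
time: 9.9
tool_pos: [0.5329, 0.2393, 0.0417]
tcp_rot: [-1.128, 1.312, -1.326]
contact_force: [-0.2, 0.2, 0.1]
grip_width: 0.0552
time: 10.4
tool_pos: [0.5333, 0.2401, 0.0427]
tcp_rot: [-1.127, 1.31, -1.325]
contact_force: [-0.4, 0.6, -1.7]
grip_width: 0.0221
t 10.4 p [0.5333 0.2401 0.0427] x [-0.15  -0.989  0.   ] y [ 0.011 -0.002 -1.   ] z [ 0.989 -0.15   0.011] F [-0.4  0.6 -1.7] w 0.0221
tool shift mm [ 2.   1.7 -1.9] shares tot [ 0.07  0.06 -0.06] turn shares 0.0
```

View pics/w7.png

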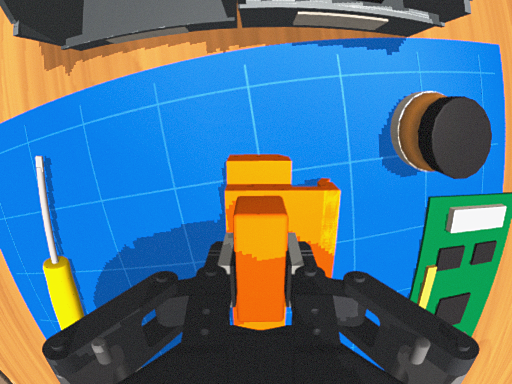

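```bash
python3 -m handwheel '[[[0,-0.5,0],0],[[0,-0.9,0],0],[[0,-0.9,0],0],[[0.3,-0.9,0],0],[[0.6,-0.9,0],0],[[0.9,-0.9,0],0],[[0.9,-0.5,0],0],[[0.9,0,0],0],[[0.9,0,0],0],[[0.9,0,0],0],[[0.6,0,0],-1],[[0.6,0,0],-1],[[0.6,0,0],-1],[[0.6,0,0],-1],[[0.6,0,0],-1],[[0.6,0,0],-1],[[0.4,0,0],-1],[[0.2,0,0],-1],[[0,0,0],-1],[[0,0,0],-1]]'; python3 -c "
from h import *
go([.566,-.262,.2]);s,m=show();print(np.degrees(np.arctan2(m[1,0],m[0,0])))"
```

```text
time: 12.45
tool_pos: [0.5153, -0.0538, 0.2311]
tcp_rot: [-1.481, 0.623, -0.644]
contact_force: [-0.2, -0.2, -3.4]
grip_width: 0.0224
t 12.45 p [ 0.5153 -0.0538  0.2311] x [ 0.689 -0.724  0.014] y [ 0.01  -0.009 -1.   ] z [0.724 0.69  0.001] F [-0.2 -0.2 -3.4] w 0.0224
tool shift mm [ 185.3   33.5 -106.9] shares tot [ 6.18  1.12 -3.56] turn shares 0.0
t 12.45 p [ 0.5153 -0.0538  0.2311] x [ 0.689 -0.724  0.014] y [ 0.01  -0.009 -1.   ] z [0.724 0.69  0.001] F [-0.2 -0.2 -3.4] w 0.0224
-46.40917994453972
```

```bash
python3 -m handwheel '[[[0.69,0,-0.4],-1],[[0.67,0,-0.45],-1],[[0.62,0,-0.5],-1],[[0.55,0,-0.57],-1],[[0.48,0,-0.63],-1],[[0.4,0,-0.68],-1],[[0.32,0,-0.72],-1],[[0.25,0,-0.75],-0.8],[[0.1,0,-0.3],0],[[0,0,0],0]]'
python3 - <<'E'
from h import *
go([.566,-.262,.2]);s,m=show();print(np.degrees(np.arctan2(m[1,0],m[0,0])))
np.save('s8.npy',s,allow_pickle=True)
im=cams.capture('wrist'); cv2.imwrite('pics/w8.png',im[:,:,::-1])
E
```

```text
time: 13.45
tool_pos: [0.5543, -0.2549, 0.2415]
tcp_rot: [-1.581, 0.069, -0.083]
contact_force: [0.0, 0.4, -3.4]
grip_width: 0.0224
t 13.45 p [ 0.5543 -0.2549  0.2415] x [ 0.995 -0.096  0.009] y [ 0.008 -0.012 -1.   ] z [ 0.096  0.995 -0.011] F [ 0.   0.4 -3.4] w 0.0224
tool shift mm [12.  41.7 -5.5] shares tot [ 0.4   1.39 -0.18] turn shares 0.0
t 13.45 p [ 0.5543 -0.2549  0.2415] x [ 0.995 -0.096  0.009] y [ 0.008 -0.012 -1.   ] z [ 0.096  0.995 -0.011] F [ 0.   0.4 -3.4] w 0.0224
-5.52343397282427
```

View pics/w8.png

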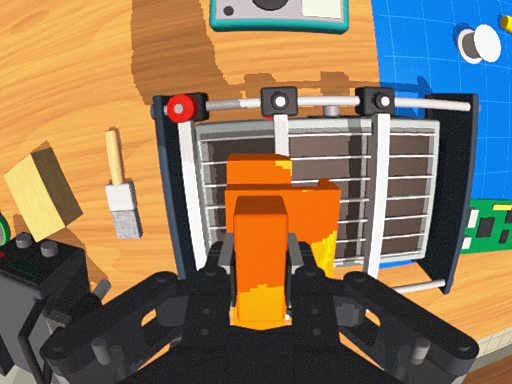

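Run:
```python
from h import *
im=cv2.imread('pics/w8.png')[:,:,::-1]
crop('w',im,150,80,410,280,3,'w8c.png')
```

```text
(no output)
```

View pics/w8c.png

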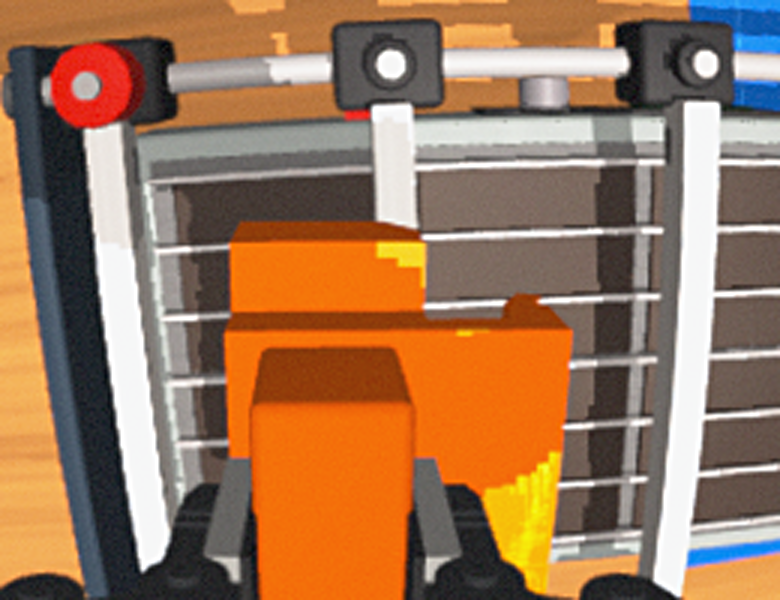

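Run:
```python
from h import *
s=np.load('s8.npy',allow_pickle=True).item()
W=lambda x,y,z:plane('wrist',150+x/3,80+y/3,z,s)
for nm,L in dict(a=[(86,134,150),(112,152,400)],b=[(372,413,130),(376,417,215)],c=[(682,720,130),(670,708,350)]).items():
    P=[]
    for x0,x1,y in L:
        p,q=W(x0,y,.12),W(x1,y,.12); P.append((p+q)/2); print(nm,np.round((p+q)/2,4),'w',round(np.linalg.norm(p-q),4))
    v=P[1]-P[0]; print(' yaw',np.degrees(np.arctan2(v[1],v[0])))
k=[W(95,85,.134),W(391,63,.123),W(704,63,.123)]; print(np.round(k,4))
v=W(704,63,.123)-W(391,63,.123); print('row yaw',np.degrees(np.arctan2(v[1],v[0]))-90)
ax=np.array([np.cos(np.radians(-2.5)),np.sin(np.radians(-2.5)),0])
for p in k: print(np.round(p+.115*ax,4))
# gauge tail: top edge corners z_g=24 -> world
T=s['tool_pos'][2]-.0427
p,q=W(232,242,T+.024),W(424,242,T+.024); print('tail',np.round(p,4),np.round(q,4),np.linalg.norm(p-q))
p,q=W(227,330,T+.038),W(570,330,T+.038); print('roof',np.round(p,4),np.round(q,4),np.linalg.norm(p-q))
print(np.degrees(np.arctan2(*(q-p)[[1,0]]))-90)
```

```text
a [ 0.4952 -0.3174  0.12  ] w 0.015
a [ 0.575  -0.3227  0.12  ] w 0.0134
 yaw -3.8245781456093755
b [ 0.4983 -0.2329  0.12  ] w 0.012
b [ 0.5238 -0.2338  0.12  ] w 0.0122
 yaw -2.1054968698370846
c [ 0.5038 -0.1368  0.12  ] w 0.0131
c [ 0.575 -0.141  0.12 ] w 0.0138
 yaw -3.3940090397885814
[[ 0.4753 -0.3156  0.134 ]
 [ 0.4786 -0.2318  0.123 ]
 [ 0.483  -0.1362  0.123 ]]
row yaw -2.6156290148449273
[ 0.5902 -0.3206  0.134 ]
[ 0.5935 -0.2368  0.123 ]
[ 0.5979 -0.1412  0.123 ]
tail [ 0.5087 -0.2691  0.2228] [ 0.512  -0.2341  0.2228] 0.03516575421803243
roof [ 0.5214 -0.2699  0.2368] [ 0.5268 -0.2106  0.2368] 0.05960523972518319
-5.27244693128732
```

```bash
python3 -m handwheel '[[[0.4,0,-0.15],-0.5],[[0,0.7,0],0],[[0,0.3,0],0],[[0,0.2,0],0],[[0,0,0],0]]'
python3 - <<'E'
from h import *
go([.567,-.2617,.19]);s,m=show();print(np.degrees(np.arctan2(m[1,0],m[0,0])))
np.save('s9.npy',s,allow_pickle=True)
im=cams.capture('wrist'); crop('w',im,150,80,410,280,3,'w9c.png')
E
```

```text
time: 14.0
tool_pos: [0.5664, -0.2524, 0.2071]
tcp_rot: [-1.581, 0.031, -0.045]
contact_force: [0.2, 0.1, -2.4]
grip_width: 0.0222
t 14.0 p [ 0.5664 -0.2524  0.2071] x [ 0.999 -0.048  0.009] y [ 0.009 -0.011 -1.   ] z [ 0.048  0.999 -0.011] F [ 0.2  0.1 -2.4] w 0.0222
tool shift mm [ 0.9 17.2 -9.1] shares tot [ 0.03  0.57 -0.3 ] turn shares 0.0
t 14.0 p [ 0.5664 -0.2524  0.2071] x [ 0.999 -0.048  0.009] y [ 0.009 -0.011 -1.   ] z [ 0.048  0.999 -0.011] F [ 0.2  0.1 -2.4] w 0.0222
-2.7671747460994274
```

View pics/w9c.png

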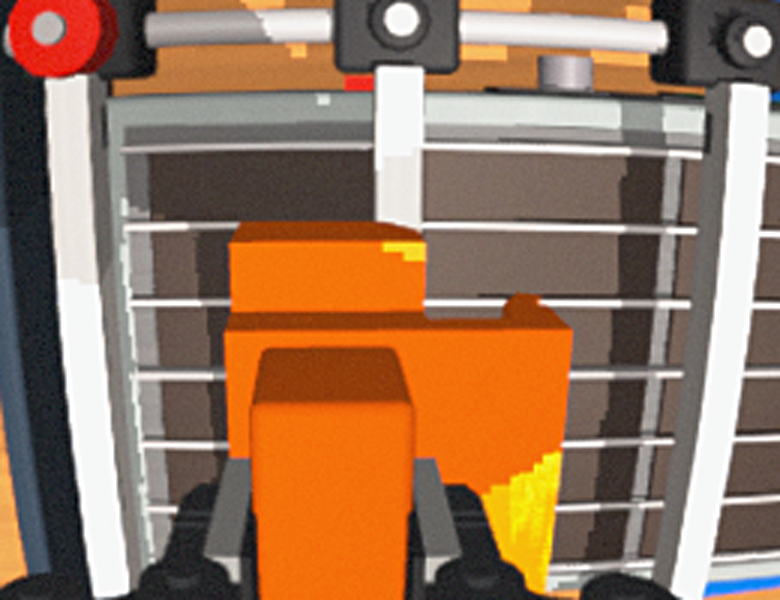

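```bash
python3 -m handwheel '[[[0,0.5,-0.35],0],[[0,0,0],0],[[0,0,0],0]]'
python3 - <<'E'
from h import *
s9=np.load('s9.npy',allow_pickle=True).item()
n=np.array([.0454,.999,0])
def rr(x,y,z,s): return plane('wrist',150+x/3,80+y/3,z,s)@n
s=s9;T=s['tool_pos'][2]-.0427
print('b',rr(376,90,.12,s),rr(423,90,.12,s),rr(377,215,.12,s),rr(422,215,.12,s),'tail',rr(231,242,T+.024,s),rr(424,242,T+.024,s),'roof',rr(226,330,T+.038,s),rr(571,330,T+.038,s),'tcp',s['tool_pos']@n)
go([.567,-.2617,.19]);s,m=show();print('tcp r',s['tool_pos']@n)
np.save('s10.npy',s,allow_pickle=True)
im=cams.capture('wrist'); crop('w',im,150,80,410,280,3,'w10c.png')
E
```

```text
time: 14.35
tool_pos: [0.567, -0.2639, 0.1931]
tcp_rot: [-1.583, 0.029, -0.047]
contact_force: [-0.1, -1.1, -2.3]
grip_width: 0.0222
b -0.2159980814317279 -0.2040577459025735 -0.21555066690006658 -0.20385667115456826 tail -0.24509405962608163 -0.2097424749769337 roof -0.2446912222514863 -0.18472455715643654 tcp -0.22645168346300318
t 14.35 p [ 0.567  -0.2639  0.1931] x [ 0.999 -0.048  0.012] y [ 0.011 -0.012 -1.   ] z [ 0.049  0.999 -0.012] F [-0.1 -1.1 -2.3] w 0.0222
tool shift mm [-0.1  3.1  2.3] shares tot [-0.    0.1   0.08] turn shares 0.0
t 14.35 p [ 0.567  -0.2639  0.1931] x [ 0.999 -0.048  0.012] y [ 0.011 -0.012 -1.   ] z [ 0.049  0.999 -0.012] F [-0.1 -1.1 -2.3] w 0.0222
tcp r -0.2379380394683315
```

View pics/w10c.png

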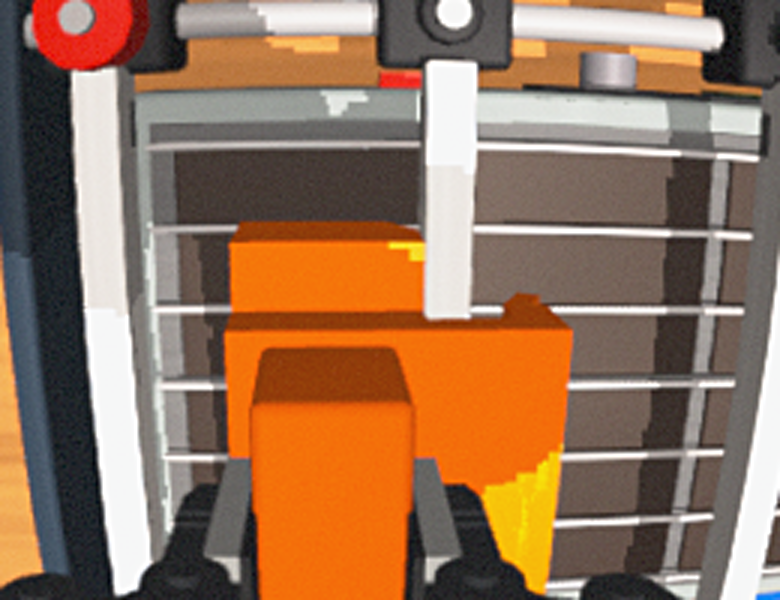

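```bash
python3 -m handwheel '[[[0,0.4,0.12],0],[[0,0.4,0],0],[[0,0.35,0],0],[[0,0.3,0],0],[[0,0,0],0]]'
python3 - <<'E'
from h import *
n=np.array([.0454,.999,0])
s,m=show();print('tcp r',s['tool_pos']@n)
im=cams.capture('wrist'); crop('w',im,150,80,410,280,3,'w11c.png')
E
```

```text
time: 14.9
tool_pos: [0.5667, -0.261, 0.1448]
tcp_rot: [-1.582, 0.031, -0.046]
contact_force: [0.5, 0.4, -2.5]
grip_width: 0.0224
t 14.9 p [ 0.5667 -0.261   0.1448] x [ 0.999 -0.049  0.01 ] y [ 0.009 -0.012 -1.   ] z [ 0.049  0.999 -0.012] F [ 0.5  0.4 -2.5] w 0.0224
tcp r -0.23496505849724886
```

View pics/w11c.png

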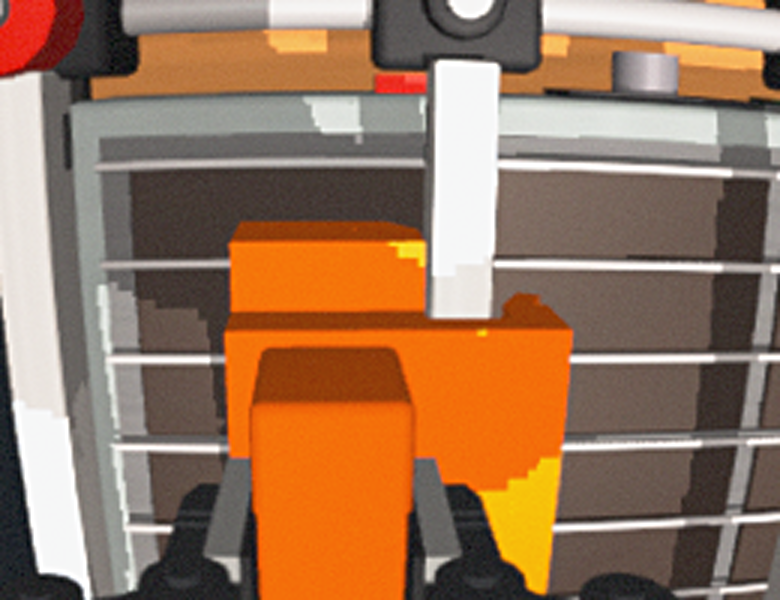

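```bash
python3 -m handwheel '[[[0,0.22,0],0],[[0,0.05,0],0],[[0,0,-0.2],0],[[0,0,-0.3],0],[[0,0,-0.3],0],[[0,0,-0.15],0]]'
python3 - <<'E'
from h import *
n=np.array([.0454,.999,0])
s,m=show();print('tcp r',s['tool_pos']@n)
E
```

```text
time: 15.55
tool_pos: [0.5672, -0.2836, 0.1374]
tcp_rot: [-1.574, 0.025, -0.043]
contact_force: [0.5, 4.6, -3.9]
grip_width: 0.0223
t 15.55 p [ 0.5672 -0.2836  0.1374] x [ 0.999 -0.043  0.011] y [ 0.011 -0.003 -1.   ] z [ 0.043  0.999 -0.003] F [ 0.5  4.6 -3.9] w 0.0223
tcp r -0.25761482399956404
```

```bash
python3 -m handwheel '[[[0,0.03,-0.25],0],[[0,0,-0.1],0]]';python3 -m handwheel '[[[0,0,-0.1],0]]';python3 -m handwheel '[[[0,0,-0.1],0]]'
python3 - <<'E'
from h import *
n=np.array([.0454,.999,0])
s,m=show();print('tcp r',s['tool_pos']@n)
np.save('s12.npy',s,allow_pickle=True)
im=cams.capture('wrist'); crop('w',im,150,80,410,280,3,'w12c.png')
E
```

```text
time: 15.75
tool_pos: [0.5669, -0.2923, 0.1369]
tcp_rot: [-1.57, 0.024, -0.042]
contact_force: [1.3, 4.0, -4.4]
grip_width: 0.0223
time: 15.85
tool_pos: [0.5669, -0.2944, 0.1368]
tcp_rot: [-1.569, 0.024, -0.041]
contact_force: [-0.3, 6.1, -4.4]
grip_width: 0.0224
time: 15.95
tool_pos: [0.5668, -0.2966, 0.1368]
tcp_rot: [-1.567, 0.023, -0.041]
contact_force: [0.8, 5.6, -3.9]
grip_width: 0.0223
t 15.95 p [ 0.5668 -0.2966  0.1368] x [ 0.999 -0.041  0.011] y [ 0.011  0.003 -1.   ] z [0.041 0.999 0.003] F [ 0.8  5.6 -3.9] w 0.0223
tcp r -0.27052938101881835
```

View pics/w12c.png

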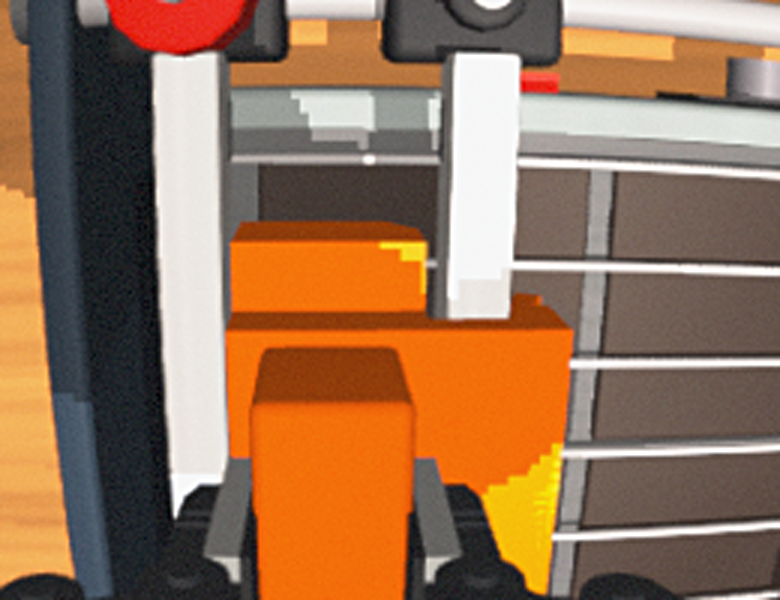

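```bash
for i in 1; do python3 -m handwheel '[[[0,0,-0.1],0]]';python3 -m handwheel '[[[0,0,-0.1],0]]';python3 -m handwheel '[[[0,0,-0.1],0]]'; done
python3 - <<'E'
from h import *
n=np.array([.0454,.999,0])
s,m=show();print('tcp r',s['tool_pos']@n)
E
```

```text
time: 16.1
tool_pos: [0.5668, -0.2981, 0.1368]
tcp_rot: [-1.565, 0.023, -0.04]
contact_force: [-1.1, 12.8, -2.4]
grip_width: 0.0222
time: 16.2
tool_pos: [0.5669, -0.2981, 0.1368]
tcp_rot: [-1.561, 0.022, -0.039]
contact_force: [-0.3, 10.9, -2.7]
grip_width: 0.0223
time: 16.3
tool_pos: [0.5669, -0.2982, 0.1367]
tcp_rot: [-1.557, 0.021, -0.037]
contact_force: [0.1, 8.9, -3.1]
grip_width: 0.0225
t 16.3 p [ 0.5669 -0.2982  0.1367] x [ 0.999 -0.037  0.01 ] y [ 0.01   0.013 -1.   ] z [0.037 0.999 0.013] F [ 0.1  8.9 -3.1] w 0.0225
tcp r -0.27214722468390457
```

```bash
python3 -m handwheel '[[[0,0,0],0],[[0,0,0],0],[[0,0,0],0]]'
python3 - <<'E'
from h import *
n=np.array([.0454,.999,0])
s,m=show();print('tcp r',s['tool_pos']@n)
np.save('s13.npy',s,allow_pickle=True)
im=cams.capture('wrist'); crop('w',im,150,80,410,280,3,'w13c.png');cv2.imwrite('pics/w13.png',im[:,:,::-1])
E
```

```text
time: 16.6
tool_pos: [0.5669, -0.298, 0.1368]
tcp_rot: [-1.557, 0.021, -0.037]
contact_force: [-0.3, 4.1, -4.4]
grip_width: 0.0227
t 16.6 p [ 0.5669 -0.298   0.1368] x [ 0.999 -0.037  0.01 ] y [ 0.01   0.013 -1.   ] z [0.037 0.999 0.013] F [-0.3  4.1 -4.4] w 0.0227
tcp r -0.2719455471923327
```

View pics/w13.png

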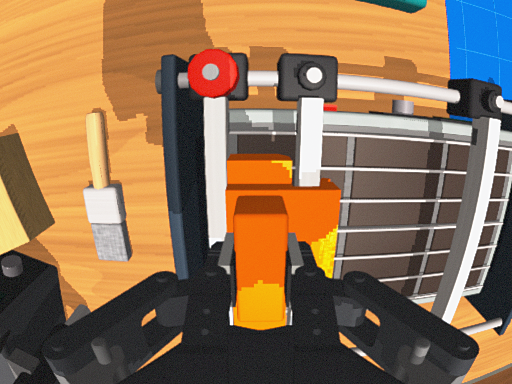

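View pics/w13c.png

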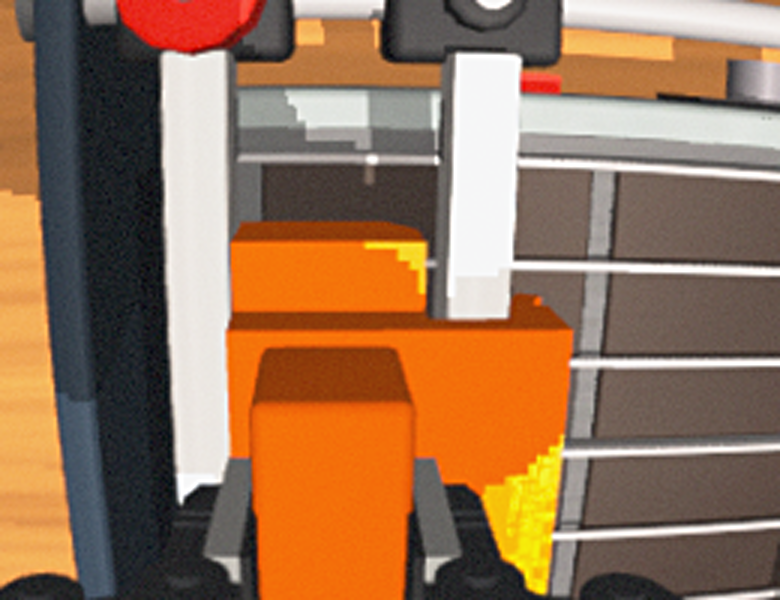

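Run:
```python
from h import *
n=np.array([.0454,.999,0])
s=np.load('s13.npy',allow_pickle=True).item()
rr=lambda x,y,z=.12: plane('wrist',150+x/3,80+y/3,z,s)@n
for y in (80,140,200): print(y,[round(rr(x,y),4) for x in ((162,232,452,520) if y==80 else (162,232,450,519) if y==140 else (163,231,449,516))])
f=lambda u,v,z: plane('wrist',u,v,z,s)@n
print('knobs a,b,c',f(210,71,.134),f(314,75,.123),f(501,102,.123))
# c web top edges rows 130,250 in w13
print('c',f(480,130,.12),f(499,130,.12))
```

```text
80 [np.float64(-0.3024), np.float64(-0.29), np.float64(-0.2513), np.float64(-0.239)]
140 [np.float64(-0.3026), np.float64(-0.29), np.float64(-0.2514), np.float64(-0.2388)]
200 [np.float64(-0.3027), np.float64(-0.2903), np.float64(-0.2512), np.float64(-0.2388)]
knobs a,b,c -0.297004826519957 -0.24505597141641963 -0.112489006233623
c -0.12862766575731568 -0.10910923401766913
```

```bash
python3 -m handwheel '[[[0,0,0.06],0],[[0,-0.3,0],0],[[0,-0.6,0],0],[[0,-0.6,0],0],[[0,-0.4,0],0],[[0,0,0.7],0.1],[[0,0,1],0],[[0,0,1],0],[[0,0,1],0],[[0,0,0.6],0],[[0,0,0],0]]'
python3 - <<'E'
from h import *
n=np.array([.0454,.999,0])
s,m=show();print('tcp r',s['tool_pos']@n,'l',s['tool_pos']@np.array([.999,-.0454,0]))
np.save('s14.npy',s,allow_pickle=True)
im=cams.capture('wrist'); crop('w',im,150,80,410,280,3,'w14c.png');cv2.imwrite('pics/w14.png',im[:,:,::-1])
E
```

```text
time: 17.75
tool_pos: [0.5737, -0.1728, 0.2039]
tcp_rot: [-1.569, 0.03, -0.057]
contact_force: [0.2, 0.4, -1.9]
grip_width: 0.0224
t 17.75 p [ 0.5737 -0.1728  0.2039] x [ 0.998 -0.055  0.017] y [ 0.017  0.    -1.   ] z [0.055 0.998 0.001] F [ 0.2  0.4 -1.9] w 0.0224
tcp r -0.1465350029886882 l 0.5809589049936883
```

View pics/w14c.png

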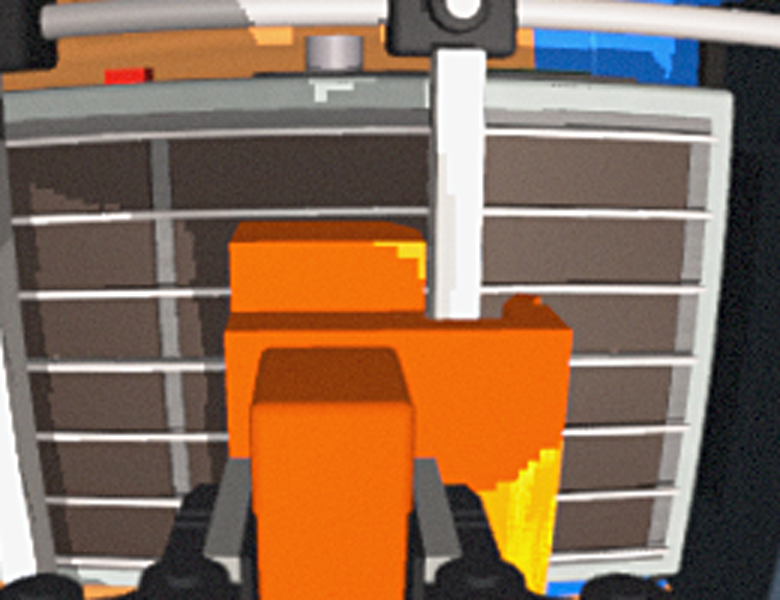

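View pics/w14.png

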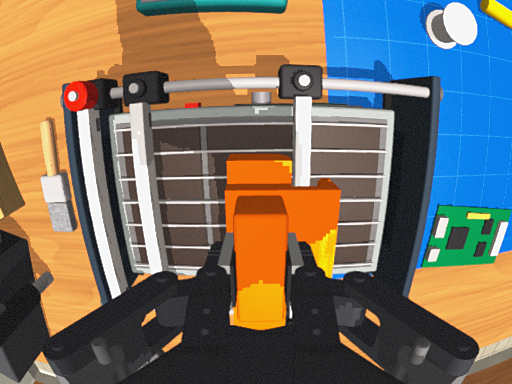

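Run:
```python
from h import *
n=np.array([.0454,.999,0])
s=np.load('s14.npy',allow_pickle=True).item()
rr=lambda x,y,z=.12: plane('wrist',150+x/3,80+y/3,z,s)@n
for y in (80,200): print(y,[round(rr(x,y),4) for x in (437,486)])
T=s['tool_pos'][2]-.0427
print('tail',rr(231,242,T+.024),rr(425,242,T+.024))
f=lambda u,v,z: plane('wrist',u,v,z,s)@n
print(f(79,96,.134),f(137,88,.123),f(304,80,.123))
go([.5737,-.166,.145])
```

```text
80 [np.float64(-0.1195), np.float64(-0.1071)]
200 [np.float64(-0.1192), np.float64(-0.1065)]
tail -0.1646044991822087 -0.1291524833964982
-0.28921521176389386 -0.24111277467231768 -0.11369406124013505
t 17.8 p [ 0.5737 -0.1744  0.2038] x [ 0.998 -0.056  0.017] y [ 0.017 -0.    -1.   ] z [0.056 0.998 0.001] F [ 0.7  0.3 -2.1] w 0.0226
tool shift mm [-1.5 58.8  8.4] shares tot [-0.05  1.96  0.28] turn shares 0.0
```

```bash
python3 -m handwheel '[[[0,0.3,0.28],-0.1],[[0,0.4,0],0],[[0,0.4,0],0],[[0,0.3,0],0],[[0,0.2,0],0],[[0,0,0],0]]'
python3 - <<'E'
from h import *
n=np.array([.0454,.999,0])
s,m=show();print('tcp r',s['tool_pos']@n)
im=cams.capture('wrist'); crop('w',im,150,80,410,280,3,'w15c.png')
E
```

```text
time: 18.4
tool_pos: [0.5747, -0.1706, 0.1505]
tcp_rot: [-1.571, 0.029, -0.055]
contact_force: [0.3, 2.5, -0.5]
grip_width: 0.0223
t 18.4 p [ 0.5747 -0.1706  0.1505] x [ 0.998 -0.053  0.016] y [ 0.016 -0.001 -1.   ] z [ 0.053  0.999 -0.   ] F [ 0.3  2.5 -0.5] w 0.0223
tcp r -0.1443136370020057
```

View pics/w15c.png

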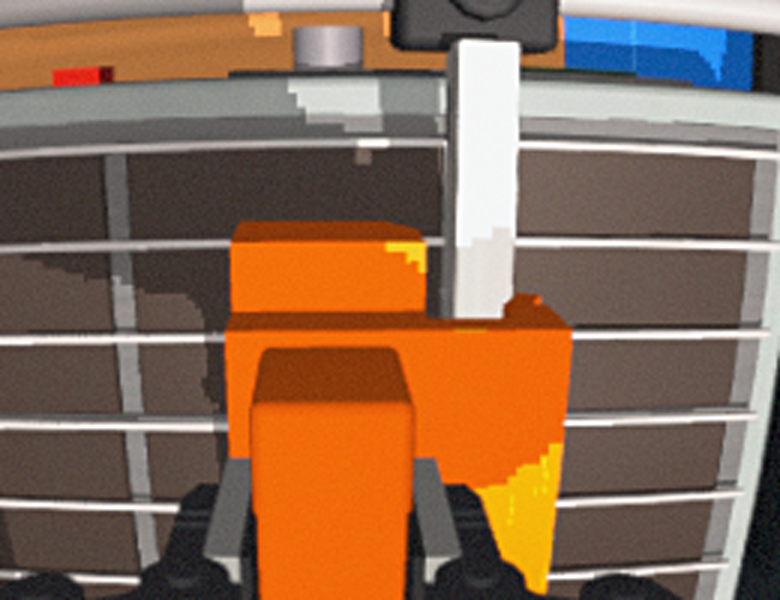

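```bash
python3 -m handwheel '[[[0,0,0.12],0],[[0,0.25,0.03],0],[[0,0.2,0],0],[[0,0.1,0],0]]'
python3 - <<'E'
from h import *
n=np.array([.0454,.999,0])
s,m=show();print('tcp r',s['tool_pos']@n)
E
```

```text
time: 18.85
tool_pos: [0.5755, -0.1666, 0.1339]
tcp_rot: [-1.573, 0.029, -0.056]
contact_force: [-0.0, 0.1, -2.8]
grip_width: 0.0221
t 18.85 p [ 0.5755 -0.1666  0.1339] x [ 0.998 -0.054  0.017] y [ 0.017 -0.003 -1.   ] z [ 0.054  0.999 -0.002] F [-0.   0.1 -2.8] w 0.0221
tcp r -0.1403544743822167
```

```bash
python3 -m handwheel '[[[0,-0.03,-0.2],0],[[0,0,-0.3],0],[[0,0,-0.3],0],[[0,0,-0.3],0],[[0,0,-0.3],0],[[0,0,-0.3],0],[[0,0,-0.3],0],[[0,0,-0.2],0]]'
python3 - <<'E'
from h import *
n=np.array([.0454,.999,0])
s,m=show();print('tcp r',s['tool_pos']@n)
E
```

```text
time: 19.65
tool_pos: [0.5732, -0.2195, 0.1335]
tcp_rot: [-1.553, 0.019, -0.045]
contact_force: [-0.3, 5.4, -1.8]
grip_width: 0.0224
t 19.65 p [ 0.5732 -0.2195  0.1335] x [ 0.999 -0.041  0.016] y [ 0.017  0.017 -1.   ] z [0.041 0.999 0.018] F [-0.3  5.4 -1.8] w 0.0224
tcp r -0.19323466540722917
```

```bash
python3 -m handwheel '[[[0,-0.03,-0.3],0],[[0,-0.03,-0.3],0],[[0,0,-0.15],0]]'
python3 - <<'E'
from h import *
n=np.array([.0454,.999,0])
s,m=show();print('tcp r',s['tool_pos']@n)
im=cams.capture('wrist'); crop('w',im,150,80,410,280,3,'w16c.png')
s,m=show();print('tcp r',s['tool_pos']@n)
E
```

```text
time: 19.95
tool_pos: [0.5723, -0.239, 0.1341]
tcp_rot: [-1.547, 0.018, -0.042]
contact_force: [0.1, 4.6, -0.7]
grip_width: 0.0222
t 19.95 p [ 0.5723 -0.239   0.1341] x [ 0.999 -0.038  0.015] y [ 0.016  0.023 -1.   ] z [0.038 0.999 0.024] F [ 0.1  4.6 -0.7] w 0.0222
tcp r -0.21278074960711044
t 20.0 p [ 0.5722 -0.2396  0.134 ] x [ 0.999 -0.039  0.015] y [ 0.016  0.023 -1.   ] z [0.039 0.999 0.023] F [-1.   4.2 -1.2] w 0.0224
tcp r -0.21336968710869184
```

View pics/w16c.png

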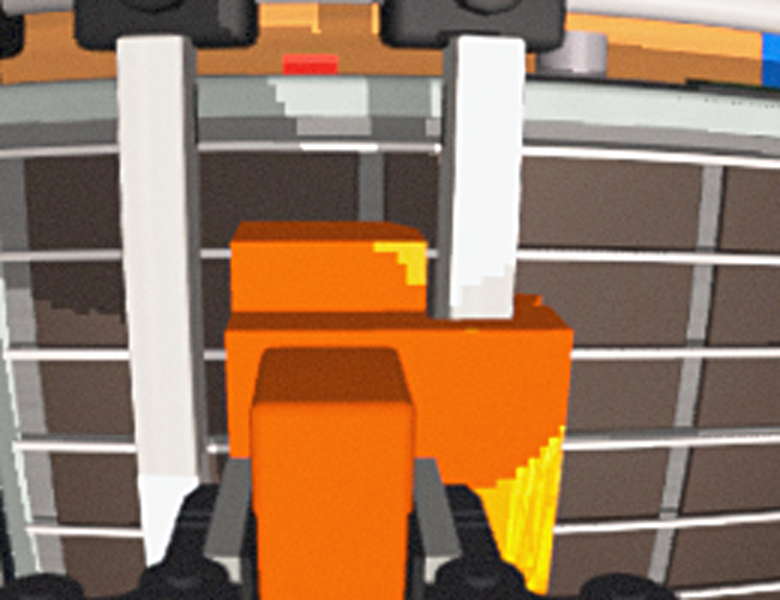

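```bash
python3 -m handwheel '[[[0,0,-0.12],0],[[0,0,-0.08],0]]'
python3 - <<'E'
from h import *
n=np.array([.0454,.999,0])
s,m=show();print('tcp r',s['tool_pos']@n)
E
```

```text
time: 20.2
tool_pos: [0.5721, -0.2439, 0.134]
tcp_rot: [-1.545, 0.017, -0.042]
contact_force: [0.2, 4.4, -1.4]
grip_width: 0.0221
t 20.2 p [ 0.5721 -0.2439  0.134 ] x [ 0.999 -0.038  0.015] y [ 0.016  0.025 -1.   ] z [0.037 0.999 0.025] F [ 0.2  4.4 -1.4] w 0.0221
tcp r -0.21766693492555375
```

```bash
python3 -m handwheel '[[[0,0,-0.05],0]]';python3 -m handwheel '[[[0,0,-0.04],0]]'
python3 - <<'E'
from h import *
n=np.array([.0454,.999,0])
s,m=show();print('tcp r',s['tool_pos']@n)
im=cams.capture('wrist'); crop('w',im,150,80,410,280,3,'w17c.png')
np.save('s17.npy',s,allow_pickle=True)
E
```

```text
time: 20.3
tool_pos: [0.572, -0.2448, 0.134]
tcp_rot: [-1.545, 0.017, -0.041]
contact_force: [0.7, 4.7, -2.5]
grip_width: 0.0227
time: 20.4
tool_pos: [0.5721, -0.2455, 0.134]
tcp_rot: [-1.544, 0.016, -0.041]
contact_force: [0.1, 4.2, -2.2]
grip_width: 0.0222
t 20.4 p [ 0.5721 -0.2455  0.134 ] x [ 0.999 -0.037  0.015] y [ 0.016  0.026 -1.   ] z [0.036 0.999 0.026] F [ 0.1  4.2 -2.2] w 0.0222
tcp r -0.21924541645046897
```

View pics/w17c.png

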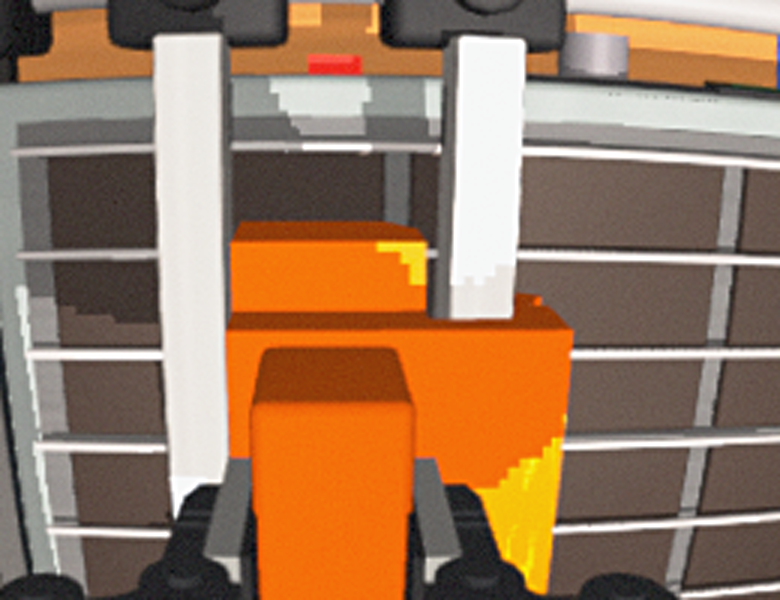

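```bash
python3 -m handwheel '[[[0,0,-0.02],0]]'; python3 -m handwheel '[[[0,0,0],0],[[0,0,0],0]]'
python3 - <<'E'
from h import *
n=np.array([.0454,.999,0])
s=np.load('s17.npy',allow_pickle=True).item()
rr=lambda x,y,z=.12: plane('wrist',150+x/3,80+y/3,z,s)@n
for y,X in ((70,(154,222,457,525)),(140,(155,224,454,521)),(200,(158,224,453,519))):
    v=np.array([rr(x,y) for x in X]); print(np.round(v,4),'dist',(v[2]+v[3]-v[0]-v[1])/2,'left',v[2]-v[0])
s,m=show();print('tcp r',s['tool_pos']@n)
im=cams.capture('wrist'); crop('w',im,150,80,410,280,3,'w18c.png');cv2.imwrite('pics/w18.png',im[:,:,::-1]); np.save('s18.npy',s,allow_pickle=True)
im=cams.capture('top'); crop('top',im,255,105,385,215,6,'t18.png')
E
```

```text
time: 20.55
tool_pos: [0.572, -0.2458, 0.134]
tcp_rot: [-1.544, 0.016, -0.041]
contact_force: [-0.8, 5.7, -2.3]
grip_width: 0.0224
time: 20.75
tool_pos: [0.5721, -0.2459, 0.134]
tcp_rot: [-1.545, 0.016, -0.04]
contact_force: [-0.3, 3.5, -1.5]
grip_width: 0.0224
[-0.2503 -0.2385 -0.1981 -0.1859] dist 0.05242379382071853 left 0.05228148395856083
[-0.2504 -0.2382 -0.1982 -0.1862] dist 0.05207822751575587 left 0.052116978837645794
[-0.2501 -0.2384 -0.1981 -0.186 ] dist 0.052176865452904786 left 0.05203916560704097
t 20.75 p [ 0.5721 -0.2459  0.134 ] x [ 0.999 -0.036  0.015] y [ 0.016  0.026 -1.   ] z [0.036 0.999 0.026] F [-0.3  3.5 -1.5] w 0.0224
tcp r -0.21968610573882194
```

View pics/w18.png

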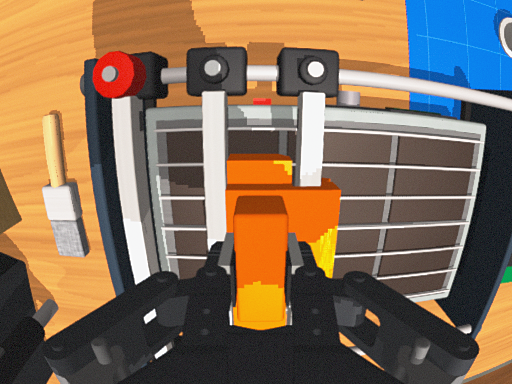

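View pics/t18.png

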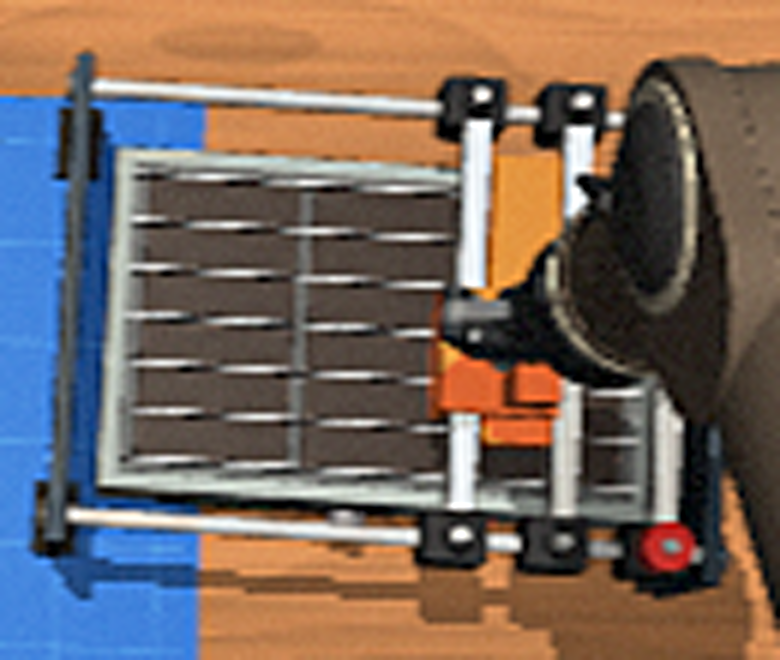

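```bash
python3 -m handwheel '[[[0,0,0.06],0],[[0,-0.3,0],0],[[0,-0.6,0],0],[[0,-0.6,0],0],[[0,-0.6,0],0],[[0,-0.4,0],0],[[0,0,0],0]]'
python3 - <<'E'
from h import *
show()
s=get_state();np.save('s19.npy',s,allow_pickle=True)
im=cams.capture('wrist'); crop('w',im,50,20,350,220,2.6,'w19c.png')
go([.51,.15,.2])
E
```

```text
time: 21.55
tool_pos: [0.5693, -0.2515, 0.2133]
tcp_rot: [-1.552, 0.021, -0.042]
contact_force: [0.9, -0.5, -2.2]
grip_width: 0.0223
t 21.55 p [ 0.5693 -0.2515  0.2133] x [ 0.999 -0.04   0.013] y [ 0.014  0.019 -1.   ] z [0.04  0.999 0.019] F [ 0.9 -0.5 -2.2] w 0.0223
t 21.6 p [ 0.5689 -0.2515  0.2124] x [ 0.999 -0.04   0.012] y [ 0.013  0.019 -1.   ] z [0.04  0.999 0.019] F [-0.1  1.  -2.9] w 0.0224
tool shift mm [-75.1  19.2 398.5] shares tot [-2.5   0.64 13.28] turn shares 0.0
```

View pics/w19c.png

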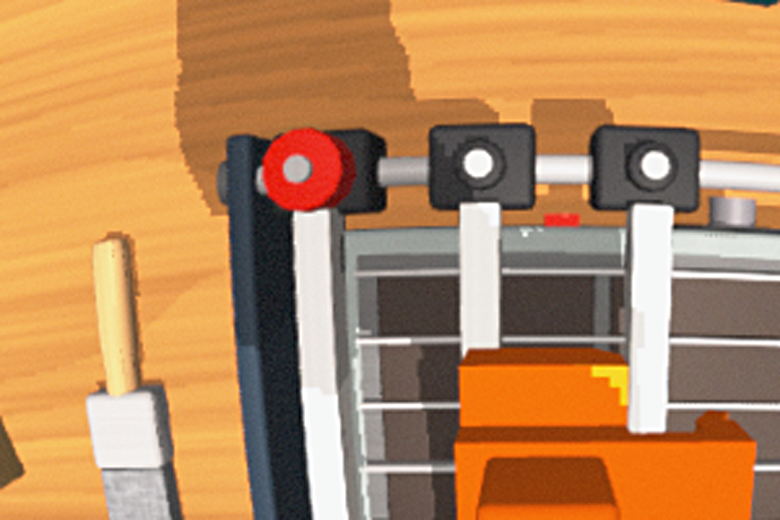

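Run:
```python
from h import *
n=np.array([.0454,.999,0])
s=np.load('s19.npy',allow_pickle=True).item()
rr=lambda x,y,z=.12: plane('wrist',50+x/2.6,20+y/2.6,z,s)@n
for y,X in ((230,(295,332,460,499,630,671)),(300,(297,336,461,499,629,670))):
    v=np.array([rr(x,y) for x in X]); c=(v[::2]+v[1::2])/2; print(np.round(v,4),'dist',np.diff(c),np.diff(v[::2]),np.diff(v[1::2]))
print('knob',np.diff([rr(305,169,.134),rr(480,163,.123),rr(656,165,.123)]))
```

```text
[-0.3018 -0.2898 -0.2503 -0.2386 -0.1992 -0.1867] dist [0.05136659 0.05148107] [0.05148389 0.05106676] [0.05124928 0.05189537]
[-0.302  -0.2893 -0.2502 -0.2386 -0.1991 -0.1863] dist [0.05122911 0.05170336] [0.05181715 0.0511315 ] [0.05064107 0.05227522]
knob [0.04992534 0.05191995]
```

```bash
python3 -m handwheel '[[[0,0,0.6],0],[[-0.1,0,0.9],0],[[-0.2,0,0.9],0],[[-0.2,0,0.9],0],[[-0.2,0,0.9],0],[[-0.2,0,0.9],0],[[-0.2,0,0.9],0],[[-0.2,0,0.9],0],[[-0.2,0,0.9],0],[[-0.2,0,0.9],0],[[-0.2,0,0.9],0],[[-0.2,0,0.9],0],[[-0.2,0,0.9],0],[[-0.2,0.2,0.8],0],[[0,0.3,0.5],0],[[0,0.3,0.3],0],[[0,0,0],0]]'
python3 - <<'E'
from h import *
go([.51,.15,.044])
im=cams.capture('wrist'); cv2.imwrite('pics/w20.png',im[:,:,::-1])
im=cams.capture('top'); crop('top',im,255,105,385,215,6,'t20.png'); cv2.imwrite('pics/t20f.png',im[:,:,::-1])
E
```

```text
time: 23.3
tool_pos: [0.4914, 0.1687, 0.1819]
tcp_rot: [-1.549, 0.029, -0.018]
contact_force: [0.6, -0.1, -3.1]
grip_width: 0.0224
t 23.3 p [0.4914 0.1687 0.1819] x [ 1.    -0.03  -0.007] y [-0.007  0.022 -1.   ] z [0.03  0.999 0.021] F [ 0.6 -0.1 -3.1] w 0.0224
tool shift mm [ 20.2 137.3 -21.1] shares tot [ 0.67  4.58 -0.7 ] turn shares 0.0
```

View pics/w20.png

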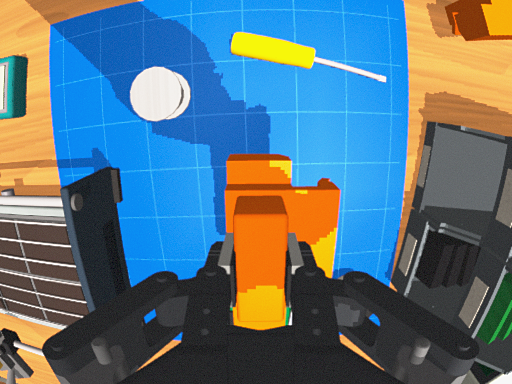

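View pics/t20.png

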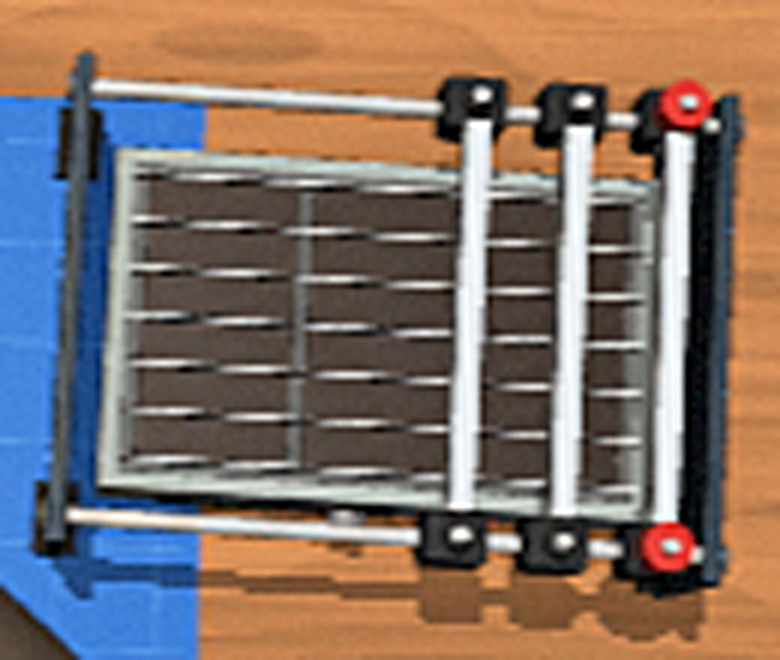

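```bash
python3 -m handwheel '[[[0,0.9,0],0],[[0,0.9,0],0],[[0,0.9,0],0],[[0,0.7,0],0],[[0,0.4,0],0],[[0,0.3,0],0],[[0,0.2,0],0],[[0,0,0],0]]'; python3 -c "
from h import *
show()"
```

```text
time: 24.2
tool_pos: [0.496, 0.1643, 0.0524]
tcp_rot: [-1.551, 0.032, -0.033]
contact_force: [0.4, -0.5, -2.8]
grip_width: 0.0223
t 24.2 p [0.496  0.1643 0.0524] x [ 0.999 -0.042  0.   ] y [ 0.001  0.019 -1.   ] z [0.042 0.999 0.019] F [ 0.4 -0.5 -2.8] w 0.0223
```

```bash
python3 -m handwheel '[[[0,0.22,0],0],[[0,0.06,0],0],[[0,0.03,0],0],[[0,0,0],0]]'; python3 -c "
from h import *
show()"
```

```text
time: 24.6
tool_pos: [0.4975, 0.165, 0.0443]
tcp_rot: [-1.551, 0.03, -0.036]
contact_force: [0.2, -0.4, -2.7]
grip_width: 0.0223
t 24.6 p [0.4975 0.165  0.0443] x [ 0.999 -0.042  0.003] y [ 0.004  0.02  -1.   ] z [0.042 0.999 0.02 ] F [ 0.2 -0.4 -2.7] w 0.0223
```

```bash
python3 -m handwheel '[[[0,0.06,0],0],[[0,0.03,0],0],[[0,0,0],0]]'; python3 -m handwheel '[[[0,0,0],0],[[0,0,0],0],[[0,0,0],0],[[0,0,0],0]]' 0.3; python3 -m handwheel '[[[0,-0.3,0],0],[[0,-0.6,0],0],[[0,-0.9,0],0],[[0,-1,0],0],[[0,-1,0],0],[[0,-0.8,0],0],[[0,0,0],0],[[0,0,0],0]]' 0.5;  python3 - <<'E'
from h import *
s,m=show(); np.save('s21.npy',s,allow_pickle=True)
im=cams.capture('wrist'); cv2.imwrite('pics/w21.png',im[:,:,::-1])
im=cams.capture('side'); crop('side',im,100,100,356,284,3,'s21.png')
im=cams.capture('top'); cv2.imwrite('pics/t21.png',im[:,:,::-1])
E
```

```text
time: 24.9
tool_pos: [0.498, 0.1652, 0.0428]
tcp_rot: [-1.551, 0.029, -0.037]
contact_force: [1.0, -0.1, -2.8]
grip_width: 0.0223
time: 25.3
tool_pos: [0.4989, 0.1659, 0.0434]
tcp_rot: [-1.55, 0.027, -0.039]
contact_force: [0.2, 0.0, -0.3]
grip_width: 0.0555
time: 26.1
tool_pos: [0.4969, 0.1639, 0.19]
tcp_rot: [-1.549, 0.025, -0.036]
contact_force: [0.3, 0.3, -0.0]
grip_width: 0.0642
t 26.1 p [0.4969 0.1639 0.19  ] x [ 0.999 -0.04   0.007] y [ 0.007  0.021 -1.   ] z [0.039 0.999 0.021] F [ 0.3  0.3 -0. ] w 0.0642
```

View pics/w21.png

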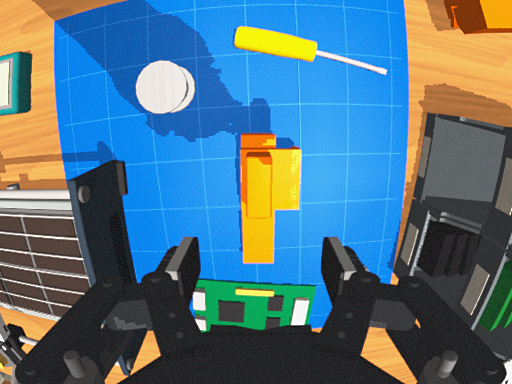

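View pics/s21.png

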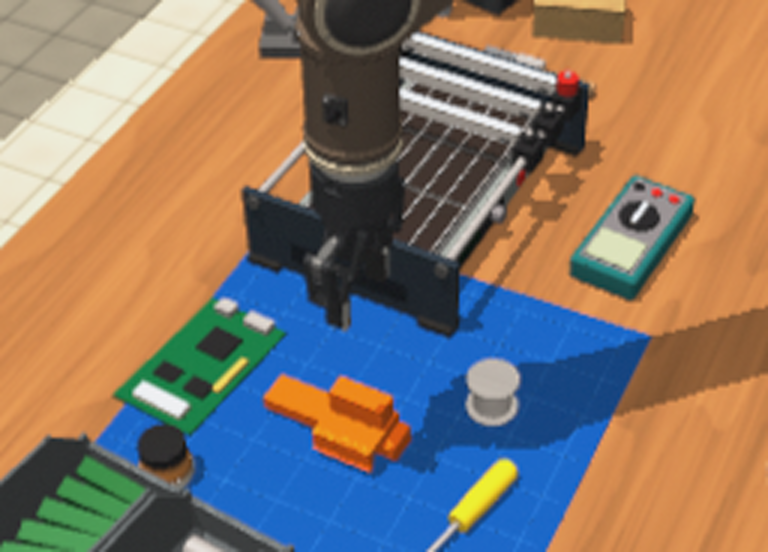

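View pics/t21.png

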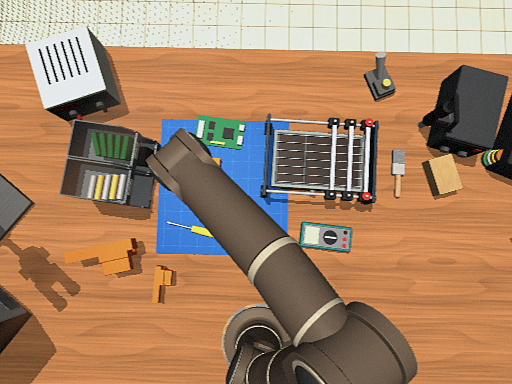

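Run:
```python
from h import *
im=cv2.imread('pics/t21.png')[:,:,::-1]
n=np.array([.0454,.999,0])
for row in (140,155,165,175,185):
    g=im[row,325:372].min(1).astype(float); w=np.clip(g-150,0,None); out=[]
    lab=np.flatnonzero(w>0); gr=np.split(lab,np.flatnonzero(np.diff(lab)>1)+1)
    for k in gr:
        if len(k)>=3: c=(w[k]*k).sum()/w[k].sum()+325; out.append(plane('top',c,row,.12)@n)
    print(row,np.round(out,4),np.round(np.diff(out),4))
s=np.load('s21.npy',allow_pickle=True).item()
im=cv2.imread('pics/w21.png')[:,:,::-1]; crop('w',im,225,120,315,275,3.7,'w21c.png')
```

```text
140 [-0.1914 -0.2441 -0.2963] [-0.0526 -0.0522]
155 [-0.192  -0.2432 -0.296 ] [-0.0513 -0.0528]
165 [-0.1918 -0.2442 -0.2963] [-0.0524 -0.0521]
175 [-0.1919 -0.2441 -0.2966] [-0.0522 -0.0525]
185 [-0.1919 -0.2264 -0.2442 -0.2962] [-0.0345 -0.0178 -0.0521]
```

View pics/w21c.png

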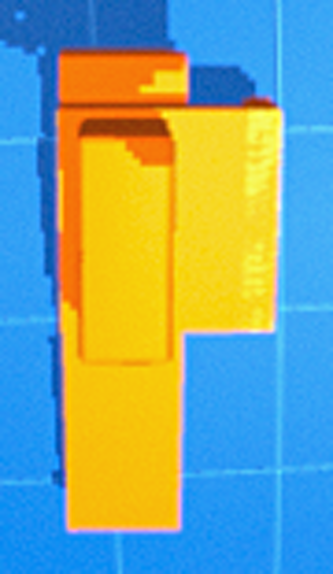

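```bash
python3 -c "
from plant import ticket,get_state
s=get_state();print(s['time'],s['contact_force'],s['dq'])
print(ticket.close_job())"
```

```text
26.25 [ 0.47094593 -0.60745959 -0.2604958 ] [-0.00315082  0.00949958  0.0045338   0.0050532   0.00025827  0.0001386
  0.00081792]
the job is handed in; nothing more can be done
None
```

The job is handed in at 26.3 s of the 72 s allowed. Both crossbar gaps measure about 40 mm, and the gauge lies flat on the blue mat, let go.

- **What I did:** I drew the gauge out of the bin by its nose, laid it flat on the mat, let go and took it again by the rib. I hooked bar b and drew it along until the block met bar a, with the force jumping from about 5 to 13 N. Then I stepped over and drew bar c up to bar b.
- **Bar c stop:** I stopped with about 0 to 0.5 mm left rather than push until the force jumped, so that bar b would not shift. The force stayed at about 4 to 6 N throughout.
- **Gaps:** In the last top view the web centres were 52.1–52.8 mm apart for a–b and 51.3–52.6 mm for b–c, against a target of 52 mm. The wrist camera gave 51.2–51.4 mm and 51.5–51.7 mm. One reading disagreed: the red-knob estimate gave 49.9 mm for a–b. I think it is a parallax error, and it is still within tolerance.
- **Gauge and bench:** The gauge looked flat in the side and wrist views. The gripper was about 150 mm above it with almost no contact force. Nothing else looked moved, though I judged this by eye and did not measure it; the arm hid the solder spool in the last top view, and the brush and flux jar were not all in every view.

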